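Set the side guide of a Petri dish feeder with a clearance gauge

ROBOT

A 7-joint arm with a two-finger parallel gripper is mounted at the origin on a cart in front of the work surface, level with it; the furniture and walls round the work are solid. World frame = base frame: x ahead of the robot, y to its left, z up, the work surface at z = 0. Lengths are in mm, angles in rad, forces in N, time in s.
With the tool pointing down it reaches from about 400 to 875 mm from the base axis. Payload 4.4 kg.
Tool frame: the origin (TCP) lies at the very end of the fingers, on their centre line; the grasp point (between the pads) lies 19 mm behind it; z points along the fingers, y is the line along which they close (so a half turn about z gives the same grasp; the last joint's range is limited). The gripper opens to 85 mm and grips with 20 to 120 N. Pads are 22 mm wide; open, the fingers measure 114 mm over their backs; the gripper's body (76 mm by 85 mm) begins 54 mm behind the grasp point. The pads swing forward as they close: fully open they stand 13 mm farther back than shut.
Start: joints at [1.159, 0.628, 0.038, 1.517, -0.027, 0.996, -0.02], TCP at [220.346, -611.527, 199.813] pointing down, gripper open.
Joint ranges: [-3.06, 3.06], [-0.37, 2.12], [-1.25, 1.32], [0.18, 2.47], [-1.1, 4.24], [0.23, 1.98], [-2.94, 2.94]. Speed limits (rad/s): [2.57, 2.57, 3.14, 3.14, 3.14, 3.14, 3.14].

INTERFACE

Orientations are given as [roll, pitch, yaw] about the fixed x, y, z axes, in that order (R = Rz(yaw) Ry(pitch) Rx(roll)).
In Python, from cell import read_state, get_image, camera_params, finish_job gives the robot as it stands.
- The arm moves only by the tool arm_command, never from a script. Its argument "deltas" is a list of rows, each an object of numbers: "dx", "dy", "dz": the shift along the world's x, y, z in m; "yaw": the turn about the world's z in degrees; "jaw": the opening, from 0 (shut) to 1 (fully open). A call has 1 to 20 rows; each row is the pose to reach, as a shift and turn from the pose commanded when the call began; what a row does not reach only later rows make up. A row lasts 1/10 s, in which the tool goes at most 50 mm and 8.59 degrees, less where a joint would pass 70% of its speed; a pose out of reach is approached as far as the arm can. A call with a gripper value outside its range is refused whole. The fingers move at their own pace and stop on an object; the grip force is fixed at half the most. Time passes only in rows, so rows that repeat a pose let the fingers close. It gives the time, the measured TCP pose, the force, the opening and the grip force at its end, in the units of the state.
- read_state(): the state, without advancing time (a new reading comes with each control period).
- get_image(name): name is "scene" or "top" or "wrist"; returns (picture, depth): 384x512x3 uint8, red, green, blue; 384x512 float32, mm along the optical axis (not along the pixel's ray), 0 where there is no reading.
- camera_params(name): a dict with "camera_matrix" (3x3 intrinsics, pixels), "extrinsics" (4x4, takes a point from camera to world coordinates). Camera axes: x right, y down, z forward; pixel columns grow to the right and rows downward; lengths in mm; the calibration is good to about 2 mm. A picture is of the moment at which its call begins: read the wrist's pose just before it. camera_params takes no time and is no camera call; for the wrist camera it gives the pose at the moment of the call.
- finish_job(): hands the job in; it is judged then, once.
The state is a dict: "clock": time; "qpos": joint angles; "qd": joint speeds; "tau": joint torques, N m; "eef_pos": TCP position; "tool_rot": TCP orientation; "force": force on the tool from outside, world axes, zero at the start; "torque": the same for the moment, N m; "width": finger opening in mm; "gripper_force": force on a finger pad.
Only numpy, scipy, OpenCV 4.12 (cv2) and the standard library are available. Lean on these libraries where they do the work, as an engineer would, in place of code of your own. Each camera call takes 0.05 s, during which the arm holds its last target. There are 200 camera calls.

TASK

The feeder has been loaded with a new make of Petri dish and its sliding side guide must be reset so that a dish runs with the gauge's 5 mm of play. Lower the gauge's blade into the gap between the sliding guide and the dish in the lane, letting its bar lie across both guides, then push the guide in (it has a knob for this) until it just nips the blade, with the dish hard up against the fixed guide; do not crush the dish. Draw the gauge up and out against its slight drag without shifting the guide or pulling the dish out of the lane, and lay its bar back in the two notches of its rest, blade hanging down; leave the timer and the flask alone.

Things in the scene. Friction and masses are not known exactly. Their poses are not given: they have to be found in the camera images.
- feeder: Petri dish feeder fixed to the bench: base 320 x 205 mm, white lane, 106 mm high magazine of dishes at the far end (x > 88 mm). Origin on the bench under the lane's middle; x along the lane to the magazine (away from the robot), y left across it, z up. Lane floor at z = 16 mm; over the dish a steel hold-down loop of two rods (y = -24 and 24 mm, tops 38 mm high) keeps it flat.
- fixed_guide (a point): middle of the top edge of the fixed right-hand guide's inner face, at y = -50 mm, z = 60 mm of the feeder, whose axes it has. Both guides are upright, dark green plastic on aluminium, 14 mm thick, tops 60 mm above the bench, from x = -110 to 85 mm of the feeder
- guide (a joint): sliding left guide, m: at 0 its inner face is at y = +65 mm of the feeder (lane 115 mm wide); grows as it moves to the feeder's -y and narrows the lane (stop at 0.022). Slides stiffly, about 6 N, and stays where left. Once blade and dish are nipped against the fixed guide it stops hard and the push rises steeply
- guide_knob (a point): middle of the upright black push knob on the sliding guide: 25 mm in diameter, 53 to 87 mm above the bench (point 70 mm up), 34 mm outside (+y of) the guide's inner face, 60 mm to the robot's side (-x) of the feeder's origin; free space on its outer (+y) side, the two guide-rod brackets there are only 42 mm high
- dish: loose red agar dish lying flat in the lane near the feeder's origin, 94.4 mm in diameter, 15 mm high, 32 g; origin at the middle of its underside
- gauge: steel setting gauge, 0.24 kg: round bar 170 mm long, 14 mm thick, along y, with a black rubber grip (16 mm thick, 44 mm long) at its middle. Under the bar at y = +45 mm a flat blade: 5 mm thick along y, 50 mm wide along x, reaching 47 mm below the bar's axis. Origin on the bar's axis at its middle, z up. Starts in the rest, +y to the left.
- blade_tip (a point): middle of the blade's lower edge (gauge frame: y = +45 mm, z = -47 mm); the lowest 3 mm of the blade are only 3 mm thick; the blade is polished and once nipped starts to slide out with a slight drag. With the bar laid across both guides this point is 20 mm and the bar's axis 67 mm above the bench
- rest: steel gauge rest fixed to the bench: base plate 60 x 165 mm, two upright forks 8 mm thick at y = -68 and +68 mm, each with a 90 degree V-notch, 48 mm wide at the top, top at 91 mm. Origin under its middle on the bench, y along the line through the notches (to the left), z up
- rest_seat (a point): midway between the two notches, 76.8 mm above the bench: where the gauge's origin is when its bar lies in the notches; axes as the rest's
- timer: lab timer, white with red and grey buttons, 74 x 66 x 19 mm, on the bench to the right of the feeder; bystander, origin at the middle of its underside
- flask: round plastic reagent flask, 67 mm in diameter, 108 mm high, behind the gauge rest; bystander, origin at the middle of its underside

How it is judged (in metres and radians):
On the way, in this order (a step that is already met when the one before it is completed fails the run):
1. the blade is down in the gap between the sliding guide and the dish, the bar across the guides (z of blade_tip in the frame of feeder below 0.026 m and y of blade_tip in the frame of feeder above 0.035 m and horizontal distance between blade_tip and dish below 0.066 m), for 0.2 s.
2. the guide has been closed until the blade is nipped against the dish (z of blade_tip in the frame of feeder below 0.027 m and value of joint guide between 0.0141 and 0.0171 m and contact force between gauge and dish above 0.7 N), for 0.1 s.
At the end, for the whole second after the job is handed in: Guide joint 0.0141 to 0.0171 (5 mm of play within 1.5 mm); dish flat in the lane, within 50 mm along and 12 mm across of the feeder origin; gauge at rest in both notches: within 4 mm in height, 5 mm across, 16 mm along, turned under 0.08 rad, blade down within 0.35 rad (value of joint guide between 0.0141 and 0.0171 m and x of dish in the frame of feeder between -0.05 and 0.05 m and y of dish in the frame of feeder between -0.012 and 0.012 m and z of dish in the frame of feeder below 0.02 m and angle between dish's own z axis and vertical below 0.08 rad and z of gauge in the frame of rest_seat between -0.004 and 0.004 m and x of gauge in the frame of rest_seat between -0.005 and 0.005 m and y of gauge in the frame of rest_seat between -0.016 and 0.016 m and angle between the y axis of gauge and the y axis of rest, either way round below 0.08 rad and angle between gauge's own z axis and vertical below 0.35 rad and linear speed of gauge below 0.03 m/s and linear speed of dish below 0.02 m/s); the robot touches nothing.
It fails at once if the dish is crushed (more than 45 N between it and the blade or the sliding guide) (contact force between gauge and dish above 45 N or contact force between dish and feeder above 45 N).
It fails at once if the timer or the flask is pushed more than 20 mm (distance of any of timer, flask from where it was at the start of the episode above 0.02 m).
It also fails if it takes over 53 s, if anything falls off the work surface, if the arm or the gripper's body presses on something with over 40 N, if the wrist force passes 120 N, or if a joint passes its speed limit or range.

## Working session

There is one attempt and no reset: what is moved stays moved. The work goes in short steps, Python scripts to look and compute and a tool call to move; the robot and the scene stay as the last step left them, time stands still between calls to the robot, and variables do not carry over. Pictures are saved under pics/ and viewed, at most 13 in all, crops included, and the job is handed in when it is done.

Besides the shell and the picture viewer there is one more tool, called after "Request:" by a JSON object that holds its "op" and its "data". arm_command: Moves the arm, as the interface text tells. Its arguments: {"type":"object","properties":{"deltas":{"type":"array"}},"required":["deltas"]}

```bash
mkdir -p pics; ls; python3 - <<'E'
from cell import *
import cv2,numpy as np
print(read_state())
for n in ("scene","top"):
    im,d=get_image(n); cv2.imwrite(f"pics/{n}0.png",im[...,::-1]); np.savez(f"{n}0.npz",im=im,d=d)
    p=camera_params(n); print(n,np.round(p["camera_matrix"],1).tolist(),np.round(p["extrinsics"],3).tolist())
E
```

```text
pics
{'clock': 0.0, 'qpos': array([ 1.1592016 ,  0.62934917,  0.03844485,  1.51838206, -0.02700505,
        0.99634238, -0.01997662]), 'qd': array([ 0.00100502,  0.00053109, -0.0004662 , -0.00016957, -0.00098082,
        0.00040922, -0.00213496]), 'tau': array([-3.09032121e-04, -5.63417065e+01,  1.22705709e+00, -1.93453163e+01,
        1.12789779e-02,  1.04534862e-02, -2.13554154e-05]), 'eef_pos': array([ 220.09861924, -610.84622519,  198.88277145]), 'tool_rot': array([-3.13962992e+00,  2.41437916e-05,  3.45812731e-01]), 'force': array([ 0.58573172,  0.14344929, -0.29342279]), 'torque': array([-0.00486855, -0.01041493,  0.00390406]), 'gripper_force': 0.0, 'width': 85.56410847078318}
scene [[377.7, 0.0, 251.2], [0.0, 377.7, 192.2], [0.0, 0.0, 1.0]] [[0.717, -0.328, 0.615, -165.1], [-0.697, -0.353, 0.624, -561.203], [0.012, -0.876, -0.482, 627.867], [0.0, 0.0, 0.0, 1.0]]
top [[397.4, 0.0, 262.1], [0.0, 397.4, 192.4], [0.0, 0.0, 1.0]] [[-0.011, -0.999, 0.044, 483.127], [-1.0, 0.011, -0.004, 182.454], [0.003, -0.044, -0.999, 987.068], [0.0, 0.0, 0.0, 1.0]]
```

View pics/scene0.png

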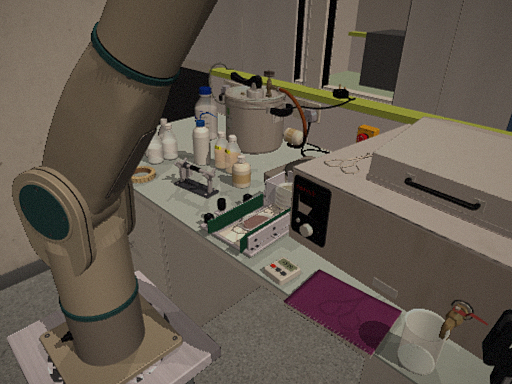

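View pics/top0.png

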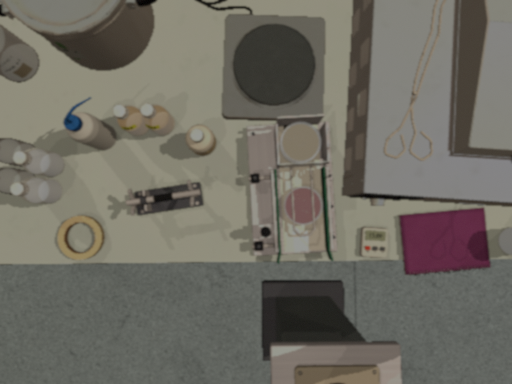

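The top picture shows the gauge in its rest at about (165,197), the feeder's green guides at columns 276 and 327, the dish at (302,205), the knob at (265,231), the timer at (375,241) and the flask at (201,139). Next I measure these.

```bash
cat > h.py <<'E'
import numpy as np,cv2
from cell import *
def plane(n,uv,z,P=None):
    p=P or camera_params(n);K=np.array(p["camera_matrix"]);E=np.array(p["extrinsics"])
    uv=np.atleast_2d(uv).astype(float)
    r=(np.c_[uv,np.ones(len(uv))]@np.linalg.inv(K).T)@E[:3,:3].T
    t=(z-E[2,3])/r[:,2]; return E[:3,3]+r*t[:,None]
def cloud(n,d,P=None):
    p=P or camera_params(n);K=np.array(p["camera_matrix"]);E=np.array(p["extrinsics"])
    v,u=np.mgrid[:d.shape[0],:d.shape[1]]
    c=np.stack([u,v,np.ones_like(u)],-1)*d[...,None]
    return (c@np.linalg.inv(K).T)@E[:3,:3].T+E[:3,3]
E
python3 - <<'E'
from h import *
f=np.load("top0.npz");im,d=f["im"],f["d"];X=cloud("top",d)
c=im[110:270,110:400]; cv2.imwrite("pics/topc.png",cv2.resize(c,None,fx=2.75,fy=2.75,interpolation=cv2.INTER_CUBIC)[...,::-1])
hsv=cv2.cvtColor(im,cv2.COLOR_RGB2HSV)
v,u=np.mgrid[:384,:512]
def comps(m,name,z):
    n,l,s,ce=cv2.connectedComponentsWithStats(m.astype(np.uint8))
    for i in range(1,n):
        if s[i,4]>15:
            q=X[l==i]; print(name,s[i].tolist(),ce[i].round(1),"depth med",np.median(q,0).round(1),"ray",plane("top",ce[i],z)[0].round(1), cv2.minAreaRect(plane("top",np.argwhere(l==i)[:,::-1],z)[:,:2].astype(np.float32)))
R=(u>110)&(u<345)&(v>110)&(v<265)
comps(R&(hsv[...,0]>50)&(hsv[...,0]<90)&(hsv[...,1]>90)&(hsv[...,2]<130),"green",60)
comps(R&((hsv[...,0]<8)|(hsv[...,0]>172))&(hsv[...,1]>60)&(u>270),"red",31)
comps(R&(hsv[...,2]<45),"black",80)
comps(R&(X[...,2]>74)&(X[...,2]<100)&(u<215),"high",84)
E
```

```text
green [322, 169, 7, 83, 145] [325.3 210. ] depth med [481.4  30.4  52.3] ray [481.4  31.8  60. ] ((481.8759765625, 31.907564163208008), (191.284423828125, 4.362515449523926), 2.547138214111328)
red [294, 189, 18, 33, 526] [302.8 205. ] depth med [494.   80.9  30.5] ray [493.9  81.2  31. ] ((494.0060119628906, 81.26161193847656), (77.84484100341797, 39.660133361816406), 2.031428098678589)
red [286, 195, 6, 22, 79] [289.  206.1] depth med [492.  114.3  30.8] ray [491.8 114.3  31. ] ((492.8323669433594, 115.63822174072266), (50.4990119934082, 11.590139389038086), 3.9579849243164062)
red [314, 194, 6, 22, 82] [316.4 204.6] depth med [493.7  49.1  30.6] ray [494.6  48.4  31. ] ((495.0979919433594, 47.4947509765625), (50.66458511352539, 11.355180740356445), 2.2228024005889893)
black [322, 169, 6, 81, 99] [324.3 206.8] depth med [491.   31.3  39.5] ray [488.9  37.4  80. ] ((484.18829345703125, 37.38320541381836), (182.64747619628906, 3.2418832778930664), 2.3943727016448975)
black [251, 174, 8, 8, 45] [254.8 177.9] depth med [559.3 195.3  42.8] ray [556.7 195.3  80. ] ((556.6806640625, 195.7
[... 562 characters left out ...]
 80. ] ((402.6459045410156, 189.53079223632812), (13.62955093383789, 15.823951721191406), 89.3801040649414)
high [116, 111, 53, 20, 378] [145.7 122.1] depth med [682.3 455.1  90. ] ray [687.  443.8  84. ] ((691.6004638671875, 452.0338439941406), (43.49220275878906, 119.26575469970703), 1.4772485494613647)
high [186, 125, 26, 26, 369] [199.6 138.4] depth med [645.5 318.1  79.6] ray [648.3 320.5  84. ] ((650.3612060546875, 322.9703674316406), (57.181175231933594, 57.58964538574219), 89.41490936279297)
high [126, 180, 75, 36, 664] [161.7 197.3] depth med [514.9 408.9  83. ] ray [514.3 407.1  84. ] ((514.8761596679688, 403.83856201171875), (60.5124626159668, 170.173583984375), 8.097222328186035)
```

View pics/topc.png

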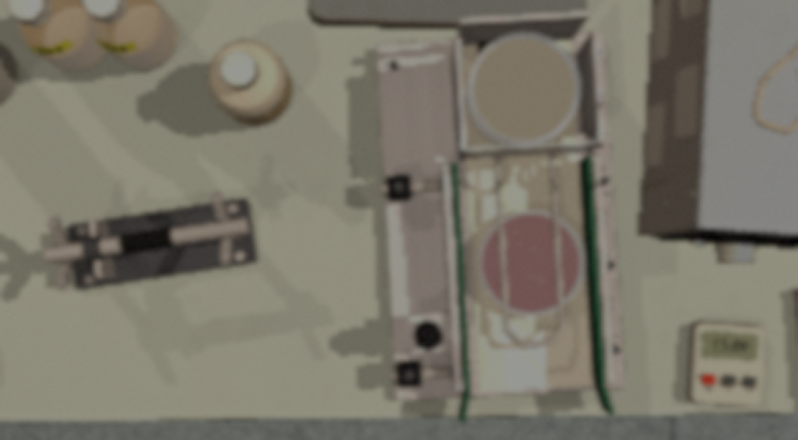

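The crop confirms this: gauge bar from (45,255) to (250,225) with its grip at (147,240), knob at (427,335), dish at (530,262). The feeder is yawed about 2°, the gauge about 8°. Before travelling I check the white box's height and position.

```bash
python3 - <<'E'
from h import *
f=np.load("top0.npz");X=cloud("top",f["d"])
for (u,v) in [(352,150),(356,190),(370,190),(400,195),(400,150),(480,195),(480,100),(440,190),(445,236),(375,241),(505,240),(300,110),(302,145)]: print(u,v,X[v,u].round())
s=np.load("scene0.npz");Y=cloud("scene",s["d"])
m=(Y[...,2]>100)&(Y[...,1]<20)&(Y[...,1]>-700)&(Y[...,0]>350)&(Y[...,0]<560)
q=Y[m];print(len(q),q.min(0).round() if len(q) else 0,q.max(0).round() if len(q) else 0)
E
```

```text
352 150 [615. -24. 102.]
356 190 [523. -17. 158.]
370 190 [519. -27. 229.]
400 195 [509. -87. 220.]
400 150 [596. -87. 227.]
480 195 [ 507. -238.  227.]
480 100 [ 667. -196.  314.]
440 190 [ 518. -162.  227.]
445 236 [ 414. -269.    9.]
375 241 [405. -95.  15.]
505 240 [ 405. -405.   28.]
300 110 [722.  86.  42.]
302 145 [632.  86.  76.]
16915 [ 417. -538.  100.] [560. -17. 276.]
```

Request:
{"op": "arm_command", "data": {"deltas": [{"dz": 0.05}, {"dz": 0.1}, {"dz": 0.15}, {"dz": 0.18}, {"dx": 0.02, "dy": 0.046, "dz": 0.18, "yaw": 7}, {"dx": 0.04, "dy": 0.092, "dz": 0.18, "yaw": 14}, {"dx": 0.06, "dy": 0.138, "dz": 0.18, "yaw": 21}, {"dx": 0.08, "dy": 0.184, "dz": 0.18, "yaw": 28}, {"dx": 0.1, "dy": 0.23, "dz": 0.18, "yaw": 35}, {"dx": 0.12, "dy": 0.276, "dz": 0.18, "yaw": 42}, {"dx": 0.14, "dy": 0.322, "dz": 0.18, "yaw": 49}, {"dx": 0.16, "dy": 0.368, "dz": 0.18, "yaw": 56}, {"dx": 0.18, "dy": 0.414, "dz": 0.18, "yaw": 63}, {"dx": 0.21, "dy": 0.46, "dz": 0.18, "yaw": 70}, {"dx": 0.22, "dy": 0.505, "dz": 0.18, "yaw": 72.2}, {"dx": 0.23, "dy": 0.55, "dz": 0.18, "yaw": 72.2}, {"dx": 0.24, "dy": 0.6, "dz": 0.17, "yaw": 72.2}, {"dx": 0.25, "dy": 0.65, "dz": 0.16, "yaw": 72.2}, {"dx": 0.25, "dy": 0.69, "dz": 0.15, "yaw": 72.2}, {"dx": 0.25, "dy": 0.69, "dz": 0.15, "yaw": 72.2}]}}

```text
invalid input at $.deltas[0]: expected keys dx, dy, dz, yaw, jaw
```

```bash
python3 - <<'E'
from h import *
s=read_state();P=camera_params("wrist");im,d=get_image("wrist")
cv2.imwrite("pics/w1.png",im[...,::-1]);np.savez("w1.npz",im=im,d=d,K=P["camera_matrix"],E=P["extrinsics"])
print(s["clock"],s["eef_pos"],s["tool_rot"],s["qpos"].round(2),P)
E
```

```text
0.1 [ 220.13179282 -610.93712821  198.99164847] [-3.13989710e+00 -5.21395567e-06  3.45797340e-01] [ 1.16  0.63  0.04  1.52 -0.03  1.   -0.02] {'camera_matrix': array([[335.25544863,   0.        , 258.00898413],
       [  0.        , 335.25544863, 191.54982244],
       [  0.        ,   0.        ,   1.        ]]), 'extrinsics': array([[ 3.38554081e-01, -8.89671162e-01, -3.06376169e-01,
         2.99179077e+02],
       [-9.40946020e-01, -3.20558661e-01, -1.08916169e-01,
        -5.82814244e+02],
       [-1.31195941e-03,  3.25157451e-01, -9.45658982e-01,
         3.71569625e+02],
       [ 0.00000000e+00,  0.00000000e+00,  0.00000000e+00,
         1.00000000e+00]])}
```

View pics/w1.png

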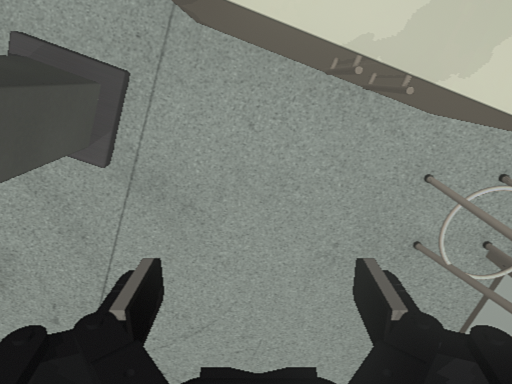

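That view was taken before any move, because the call was refused for missing keys. It shows the floor, with the open fingers at (135,290) and (385,290). I resend with every key.

Request:
{"op": "arm_command", "data": {"deltas": [{"dx": 0, "dy": 0, "dz": 0.05, "yaw": 0, "jaw": 1}, {"dx": 0, "dy": 0, "dz": 0.1, "yaw": 0, "jaw": 1}, {"dx": 0, "dy": 0, "dz": 0.15, "yaw": 0, "jaw": 1}, {"dx": 0, "dy": 0, "dz": 0.18, "yaw": 0, "jaw": 1}, {"dx": 0.02, "dy": 0.045, "dz": 0.18, "yaw": 7, "jaw": 1}, {"dx": 0.04, "dy": 0.09, "dz": 0.18, "yaw": 14, "jaw": 1}, {"dx": 0.06, "dy": 0.135, "dz": 0.18, "yaw": 21, "jaw": 1}, {"dx": 0.08, "dy": 0.18, "dz": 0.18, "yaw": 28, "jaw": 1}, {"dx": 0.1, "dy": 0.225, "dz": 0.18, "yaw": 35, "jaw": 1}, {"dx": 0.12, "dy": 0.27, "dz": 0.18, "yaw": 42, "jaw": 1}, {"dx": 0.14, "dy": 0.315, "dz": 0.18, "yaw": 49, "jaw": 1}, {"dx": 0.16, "dy": 0.36, "dz": 0.18, "yaw": 56, "jaw": 1}, {"dx": 0.18, "dy": 0.405, "dz": 0.18, "yaw": 63, "jaw": 1}, {"dx": 0.2, "dy": 0.45, "dz": 0.18, "yaw": 70, "jaw": 1}, {"dx": 0.22, "dy": 0.495, "dz": 0.18, "yaw": 72.2, "jaw": 1}, {"dx": 0.23, "dy": 0.54, "dz": 0.18, "yaw": 72.2, "jaw": 1}, {"dx": 0.24, "dy": 0.585, "dz": 0.18, "yaw": 72.2, "jaw": 1}, {"dx": 0.25, "dy": 0.63, "dz": 0.17, "yaw": 72.2, "jaw": 1}, {"dx": 0.25, "dy": 0.67, "dz": 0.15, "yaw": 72.2, "jaw": 1}, {"dx": 0.25, "dy": 0.67, "dz": 0.15, "yaw": 72.2, "jaw": 1}]}}

```text
clock: 2.15
eef_pos: [468.1, 64.8, 347.9]
tool_rot: [-3.138, -0.003, 1.616]
force: [-0.3, -0.8, 0.4]
width: 85.3
gripper_force: 0.0
```

```bash
cat >> h.py <<'E'
def wrist(k):
    s=read_state();P=camera_params("wrist");im,d=get_image("wrist")
    cv2.imwrite(f"pics/w{k}.png",im[...,::-1]);np.savez(f"w{k}.npz",im=im,d=d,K=P["camera_matrix"],E=P["extrinsics"])
    print(s["clock"],s["eef_pos"].round(1),s["tool_rot"].round(4),s["qpos"].round(2),s["force"].round(1))
    return im,d,P
E
python3 -c "
from h import *
wrist(2)"
```

```text
2.15 [468.1  64.8 347.9] [-3.1375 -0.0033  1.6164] [ 0.24  0.25 -0.56  1.75  0.14  1.18 -0.31] [-0.3 -0.8  0.4]
```

View pics/w2.png

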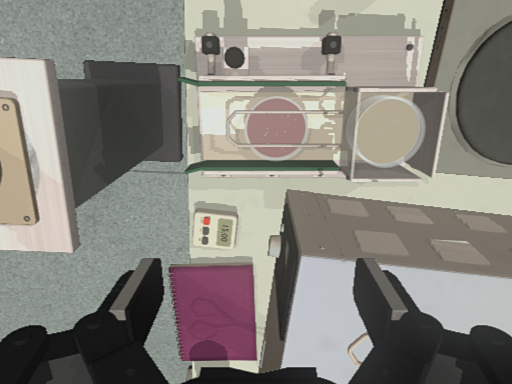

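The wrist view shows the sliding guide along row 80, the fixed guide along row 168, the knob at (235,57), the dish at (276,127) and the timer at (215,228). I'll fit the feeder's pose from it.

```bash
python3 - <<'E'
from h import *
f=np.load("w2.npz");im,d=f["im"],f["d"];P=dict(camera_matrix=f["K"],extrinsics=f["E"])
X=cloud("",d,P);v,u=np.mgrid[:384,:512];x,y,z=X[...,0],X[...,1],X[...,2]
def line(m,n):
    q=X[m];  vx,vy,x0,y0=cv2.fitLine(q[:,:2].astype(np.float32),cv2.DIST_HUBER,0,.1,.01).ravel()
    print(n,len(q),"ang",np.degrees(np.arctan(vy/vx)).round(2),"y@493",(y0+vy/vx*(493-x0)).round(1),"z",np.median(q[:,2]).round(1),"xr",np.percentile(q[:,0],[1,99]).round(1),"yspread",np.percentile(q[:,1]-(y0+vy/vx*(q[:,0]-x0)),[3,97]).round(1))
top=(abs(z-60)<4)&(u>185)&(u<345)&(x>385)&(x<570)
line(top&(v<100),"slide top");line(top&(v>150),"fixed top")
hsv=cv2.cvtColor(im,cv2.COLOR_RGB2HSV)
g=(hsv[...,0]>50)&(hsv[...,0]<95)&(hsv[...,1]>100)&(hsv[...,2]<140)&(u>175)&(u<350)&(v<185)&(v>60)
line(g&(v<100),"slide green");line(g&(v>150),"fixed green")
r=((hsv[...,0]<10)|(hsv[...,0]>170))&(hsv[...,1]>70)&(v>90)&(v<165)&(u>240)&(u<315)
w=plane("",np.argwhere(r)[:,::-1],31,P);print("dish ctr(minEncl) at z31",cv2.minEnclosingCircle(w[:,:2].astype(np.float32)),"z",np.median(z[r]))
k=(z>82)&(z<92)&(u>220)&(u<250)&(v>40)&(v<75);print("knob top",X[k].mean(0).round(1),k.sum(),cv2.minEnclosingCircle(X[k][:,:2].astype(np.float32)))
rods=(z>34)&(z<41)&(v>100)&(v<150)&(u>228)&(u<345);
for a,b in((100,127),(127,152)): line(rods&(v>a)&(v<b)&(u>245)&(u<340),"rod")
b=[ (z>39)&(z<45)&(abs(u-c)<14)&(v>30)&(v<60) for c in(210,331)]
for q in b: print("bracket",X[q].mean(0).round(1),q.sum())
# dish outline ray: bright rim
print("timer",X[228,215].round(1))
E
```

```text
slide top 731 ang 2.62 y@493 142.3 z 58.3 xr [387.4 568.3] yspread [-2.6  6.2]
fixed top 783 ang 2.0 y@493 26.0 z 58.1 xr [389.  568.3] yspread [-292.6    4.2]Traceback (most recent call last):
  File "<stdin>", line 11, in <module>
  File "<stdin>", line 5, in line
cv2.error: OpenCV(4.12.0) /io/opencv/modules/imgproc/src/linefit.cpp:50: error: (-215:Assertion failed) count > 0 in function 'fitLine2D_wods'
```

```bash
python3 - <<'E'
from h import *
f=np.load("w2.npz");im,d=f["im"],f["d"];P=dict(camera_matrix=f["K"],extrinsics=f["E"])
X=cloud("",d,P);v,u=np.mgrid[:384,:512];x,y,z=X[...,0],X[...,1],X[...,2]
def line(m,n):
    q=X[m]
    if not len(q): print(n,0);return
    vx,vy,x0,y0=cv2.fitLine(q[:,:2].astype(np.float32),cv2.DIST_HUBER,0,.1,.01).ravel()
    print(n,len(q),"ang",np.degrees(np.arctan(vy/vx)).round(2),"y@493",(y0+vy/vx*(493-x0)).round(1),"z",np.median(q[:,2]).round(1),"xr",np.percentile(q[:,0],[1,99]).round(1),"yspread",np.percentile(q[:,1]-(y0+vy/vx*(q[:,0]-x0)),[3,97]).round(1))
top=(abs(z-59)<3)&(u>185)&(u<345)&(x>395)&(x<560)
line(top&(v<88)&(v>72),"slide top");line(top&(v>160)&(v<180),"fixed top")
hsv=cv2.cvtColor(im,cv2.COLOR_RGB2HSV)
print("green px hsv",hsv[168,280],hsv[83,280],"z col300 slide",[(r,*X[r,300,1:].round()) for r in range(74,94,2)],"fixed",[(r,*X[r,300,1:].round()) for r in range(156,182,2)])
r=((hsv[...,0]<10)|(hsv[...,0]>170))&(hsv[...,1]>70)&(v>90)&(v<165)&(u>240)&(u<315)
w=plane("",np.argwhere(r)[:,::-1],29,P);print("agar",cv2.minEnclosingCircle(w[:,:2].astype(np.float32)),"z",np.median(z[r]))
k=(z>82)&(z<92)&(u>220)&(u<250)&(v>40)&(v<75);print("knob top",k.sum(),X[k].mean(0).round(1),cv2.minEnclosingCircle(X[k][:,:2].astype(np.float32)))
rods=(z>34)&(z<41)&(u>250)&(u<335)
for a,b in((100,126),(128,152)): line(rods&(v>a)&(v<b),"rod")
for c in(210,331):
    q=(z>38)&(z<46)&(abs(u-c)<14)&(v>30)&(v<60); print("bracket",X[q].mean(0).round(1),q.sum())
E
```

```text
slide top 648 ang 2.58 y@493 142.3 z 58.3 xr [396.6 558.4] yspread [-2.6  6.2]
fixed top 559 ang 2.66 y@493 27.1 z 58.0 xr [397.8 558.4] yspread [-3.4  2.8]
green px hsv [ 66  73 108] [ 66  67 111] z col300 slide [(74, np.float64(155.0), np.float64(13.0)), (76, np.float64(152.0), np.float64(54.0)), (78, np.float64(150.0), np.float64(54.0)), (80, np.float64(147.0), np.float64(54.0)), (82, np.float64(145.0), np.float64(60.0)), (84, np.float64(142.0), np.float64(59.0)), (86, np.float64(139.0), np.float64(12.0)), (88, np.float64(136.0), np.float64(12.0)), (90, np.float64(133.0), np.float64(13.0)), (92, np.float64(131.0), np.float64(15.0))] fixed [(156, np.float64(36.0), np.float64(14.0)), (158, np.float64(33.0), np.float64(15.0)), (160, np.float64(32.0), np.float64(22.0)), (162, np.float64(31.0), np.float64(31.0)), (164, np.float64(31.0), np.float64(46.0)), (166, np.float64(32.0), np.float64(58.0)), (168, np.float64(29.0), np.float64(59.0)), (170, np.float64(26.0), np.float64(58.0)), (172, np.float64(22.0), np.float64(54.0)), (174, np.float64(18.0), np.float64(52.0)), (176, np.float64(4.0), np.float64(12.0)), (178, np.float64(-4.0), np.float64(-2.0)), (180, np.float64(-7.0), np.float64(-2.0))]
agar ((0.0, 0.0), 0.0) z nan
knob top 287 [433.4 170.2  85.1] ((433.53411865234375, 170.29739379882812), 11.54636287689209)
rod 311 ang 2.49 y@493 104.3 z 36.0 xr [455.5 571.5] yspread [-3.   1.5]
rod 249 ang 2.59 y@493 55.9 z 36.0 xr [457.9 577.1] yspread [-1.7  1.5]
bracket [397.7 186.2  40.5] 272
bracket [559.7 193.9  40.4] 276
  return _methods._mean(a, axis=axis, dtype=dtype,
  ret = ret.dtype.type(ret / rcount)
```

```bash
python3 - <<'E'
from h import *
f=np.load("w2.npz");im,d=f["im"],f["d"];P=dict(camera_matrix=f["K"],extrinsics=f["E"])
X=cloud("",d,P)
I=im.astype(int);v,u=np.mgrid[:384,:512]
r=(I[...,0]-I[...,1]>35)&(v>90)&(v<165)&(u>235)&(u<318)
c,_=cv2.findContours(r.astype(np.uint8),cv2.RETR_EXTERNAL,cv2.CHAIN_APPROX_NONE)
h=cv2.convexHull(np.vstack([k for k in c if len(k)>12]))[:,0]
for zz in (20,29,31):
    w=plane("",h,zz,P)[:,:2].astype(np.float32);print(zz,"agar",cv2.fitEllipse(w))
print("im row profile col 276",[(q,im[q,276].tolist(),X[q,276].round(0).tolist()) for q in list(range(82,102,1))+list(range(152,170))])
E
```

```text
Traceback (most recent call last):
ValueError: need at least one array to concatenate
```

Request:
{"op": "arm_command", "data": {"deltas": [{"dx": 0, "dy": 0.05, "dz": 0, "yaw": 0, "jaw": 1}, {"dx": 0, "dy": 0.1, "dz": 0, "yaw": 0, "jaw": 1}, {"dx": 0, "dy": 0.15, "dz": 0, "yaw": 2, "jaw": 1}, {"dx": 0, "dy": 0.2, "dz": -0.01, "yaw": 4, "jaw": 1}, {"dx": 0.01, "dy": 0.245, "dz": -0.03, "yaw": 5, "jaw": 1}, {"dx": 0.01, "dy": 0.245, "dz": -0.05, "yaw": 5, "jaw": 1}, {"dx": 0.01, "dy": 0.245, "dz": -0.05, "yaw": 5, "jaw": 1}]}}

```text
clock: 2.9
eef_pos: [479.6, 301.9, 297.0]
tool_rot: [-3.137, 0.003, 1.694]
force: [-0.8, -0.7, -0.6]
width: 85.5
gripper_force: 0.0
```

```bash
python3 -c "
from h import *
wrist(3)"
```

```text
2.9 [479.6 301.9 297. ] [-3.1365  0.0033  1.6936] [-0.21  0.47 -0.61  1.6   0.29  1.17 -0.77] [-0.8 -0.7 -0.6]
```

View pics/w3.png

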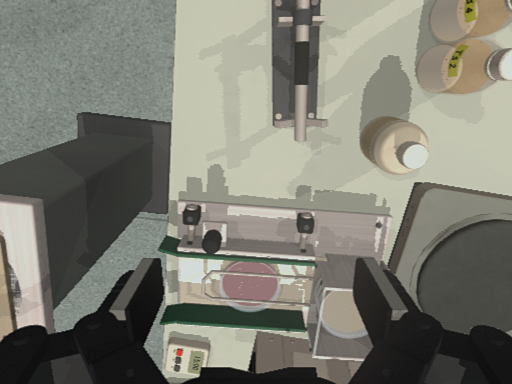

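The gauge bar runs along column 302, with its grip at rows 40–84 and its right end at row 142. The flask is at (395,145).

```bash
python3 - <<'E'
from h import *
f=np.load("w3.npz");im,d=f["im"],f["d"];P=dict(camera_matrix=f["K"],extrinsics=f["E"])
X=cloud("",d,P);x,y,z=[X[...,i] for i in range(3)];v,u=np.mgrid[:384,:512]
m=(z>77)&(z<92)&(u>285)&(u<322)&(v<150)
g=m&(im.max(-1)<75)
q=X[m&(abs(u-302)<9)];vx,vy,x0,y0=cv2.fitLine(q[:,:2].astype(np.float32),cv2.DIST_HUBER,0,.1,.01).ravel()
print("bar",len(q),"yaw",np.degrees(np.arctan(-vx/vy)).round(2),"x@402",(x0+vx/vy*(402-y0)).round(1),"y range",q[:,1].min().round(1),q[:,1].max().round(1),"ztop",np.percentile(q[:,2],95))
G=X[g];print("grip",len(G),G.mean(0).round(1),cv2.minAreaRect(G[:,:2].astype(np.float32)))
for zz in (84,77):
  print(zz,plane("",[[301.5,40],[301.5,84]],zz,P).round(1))
print("rows dark:",[(r,int(im[r,301].max()),X[r,301].round(0).tolist()) for r in list(range(35,46))+list(range(78,90))])
print("fork pts z>84 off bar:",[(a,X[(z>82)&(v>a)&(v<b)&(u>270)&(u<330)&(abs(u-302)>8)].mean(0).round(1)) for a,b in((8,32),(110,130))])
f=np.load("w2.npz");im,d=f["im"],f["d"];P=dict(camera_matrix=f["K"],extrinsics=f["E"]);X=cloud("",d,P)
I=im.astype(int);print(I[127,276])
r=(I[...,0]-I[...,1]>18)&(v>90)&(v<165)&(u>235)&(u<318)
h=cv2.convexHull(np.argwhere(r)[:,::-1].astype(np.int32))[:,0]
for zz in (24,31): print(zz,"agar",cv2.fitEllipse(plane("",h,zz,P)[:,:2].astype(np.float32)))
E
```

```text
bar 1816 yaw 8.4 x@402 513.8 y range 319.1 464.0 ztop 84.66675766062646
grip 676 [512.6 409.3  81.5] ((510.8283996582031, 418.18707275390625), (19.454835891723633, 73.44275665283203), 6.943174839019775)
84 [[509.4 425.5  84. ]
 [516.6 382.   84. ]]
77 [[510.1 426.2  77. ]
 [517.5 381.9  77. ]]
rows dark: [(35, 184, [508.0, 430.0, 81.0]), (36, 184, [509.0, 430.0, 81.0]), (37, 184, [509.0, 428.0, 82.0]), (38, 185, [509.0, 428.0, 82.0]), (39, 188, [509.0, 427.0, 82.0]), (40, 191, [509.0, 426.0, 82.0]), (41, 115, [509.0, 425.0, 83.0]), (42, 56, [509.0, 424.0, 83.0]), (43, 52, [509.0, 423.0, 84.0]), (44, 54, [510.0, 422.0, 82.0]), (45, 55, [510.0, 421.0, 81.0]), (78, 57, [515.0, 388.0, 84.0]), (79, 58, [515.0, 387.0, 83.0]), (80, 58, [516.0, 386.0, 81.0]), (81, 59, [516.0, 385.0, 83.0]), (82, 57, [516.0, 384.0, 82.0]), (83, 51, [516.0, 383.0, 85.0]), (84, 73, [516.0, 382.0, 82.0]), (85, 191, [516.0, 381.0, 82.0]), (86, 193, [517.0, 380.0, 81.0]), (87, 189, [517.0, 379.0, 82.0]), (88, 188, [517.0, 378.0, 82.0]), (89, 187, [517.0, 377.0, 82.0])]
fork pts z>84 off bar: [(8, array([498.7, 424.5, 227.5])), (110, array([522. , 341.1,  92.1]))]
[161 129 125]
24 agar ((492.4280090332031, 78.2591323852539), (84.95541381835938, 85.45003509521484), 169.2088623046875)
31 agar ((492.042236328125, 79.24173736572266), (83.7584457397461, 84.2460708618164), 169.2097930908203)
```

Request:
{"op": "arm_command", "data": {"deltas": [{"dx": 0.012, "dy": 0.04, "dz": -0.02, "yaw": 0.7, "jaw": 1}, {"dx": 0.024, "dy": 0.08, "dz": -0.04, "yaw": 1.4, "jaw": 1}, {"dx": 0.033, "dy": 0.1, "dz": -0.08, "yaw": 1.4, "jaw": 1}, {"dx": 0.033, "dy": 0.1, "dz": -0.12, "yaw": 1.4, "jaw": 1}, {"dx": 0.033, "dy": 0.1, "dz": -0.15, "yaw": 1.4, "jaw": 1}, {"dx": 0.033, "dy": 0.1, "dz": -0.15, "yaw": 1.4, "jaw": 1}, {"dx": 0.033, "dy": 0.1, "dz": -0.15, "yaw": 1.4, "jaw": 1}]}}

```text
clock: 3.65
eef_pos: [515.2, 402.4, 151.5]
tool_rot: [3.14, -0.0, 1.715]
force: [0.2, 0.1, 0.7]
width: 85.1
gripper_force: 0.0
```

```bash
python3 - <<'E'
from h import *
f=np.load("w3.npz");im,d=f["im"],f["d"];P=dict(camera_matrix=f["K"],extrinsics=f["E"])
X=cloud("",d,P);x,y,z=[X[...,i] for i in range(3)];v,u=np.mgrid[:384,:512]
for a,b in((8,32),(108,134)):
    m=(z>82)&(z<97)&(v>a)&(v<b)&(abs(u-302)<32)&(abs(u-302)>9)
    for s in(-1,1):
        q=X[m&(np.sign(u-302)==s)];
        if len(q): print(a,s,len(q),np.median(q,0).round(1),np.percentile(q[:,1],[5,95]).round(1))
print(read_state()["eef_pos"],read_state()["tool_rot"])
E
```

```text
108 -1 89 [499.6 337.1  85.5] [333.3 340.4]
108 1 87 [546.2 343.7  85.7] [340.  347.3]
[515.16507291 402.38956759 151.53711942] [ 3.13979193e+00 -1.57021800e-04  1.71491095e+00]
```

Request:
{"op": "arm_command", "data": {"deltas": [{"dx": -0.0015, "dy": 0.001, "dz": -0.03, "yaw": 0, "jaw": 1}, {"dx": -0.0015, "dy": 0.001, "dz": -0.06, "yaw": 0, "jaw": 1}, {"dx": -0.0015, "dy": 0.001, "dz": -0.085, "yaw": 0, "jaw": 1}, {"dx": -0.0015, "dy": 0.001, "dz": -0.0925, "yaw": 0, "jaw": 1}, {"dx": -0.0015, "dy": 0.001, "dz": -0.0925, "yaw": 0, "jaw": 1}, {"dx": -0.0015, "dy": 0.001, "dz": -0.0925, "yaw": 0, "jaw": 0}, {"dx": -0.0015, "dy": 0.001, "dz": -0.0925, "yaw": 0, "jaw": 0}, {"dx": -0.0015, "dy": 0.001, "dz": -0.0925, "yaw": 0, "jaw": 0}, {"dx": -0.0015, "dy": 0.001, "dz": -0.0925, "yaw": 0, "jaw": 0}, {"dx": -0.0015, "dy": 0.001, "dz": -0.0925, "yaw": 0, "jaw": 0}, {"dx": -0.0015, "dy": 0.001, "dz": -0.0925, "yaw": 0, "jaw": 0}, {"dx": -0.0015, "dy": 0.001, "dz": -0.0925, "yaw": 0, "jaw": 0}]}}

```text
clock: 4.85
eef_pos: [511.8, 404.5, 57.3]
tool_rot: [-3.141, 0.0, 1.718]
force: [0.2, 0.0, 0.3]
width: -0.2
gripper_force: 0.0
```

The fingers shut on nothing, so I look before acting.

```bash
python3 - <<'E'
from h import *
im,d,P=wrist(4)
t,td=get_image("top");s,sd=get_image("scene")
c=lambda a:cv2.resize(a,(400,300),interpolation=cv2.INTER_CUBIC)
o=np.vstack([np.hstack([c(im),c(t[150:240,110:230])]),np.hstack([c(s[140:215,150:250]),c(s)])])
cv2.imwrite("pics/m4.png",o[...,::-1])
E
```

```text
4.85 [511.8 404.5  57.3] [-3.1415  0.      1.7176] [-0.43  0.84 -0.49  1.62  0.5   0.81 -0.99] [0.2 0.  0.3]
```

View pics/m4.png

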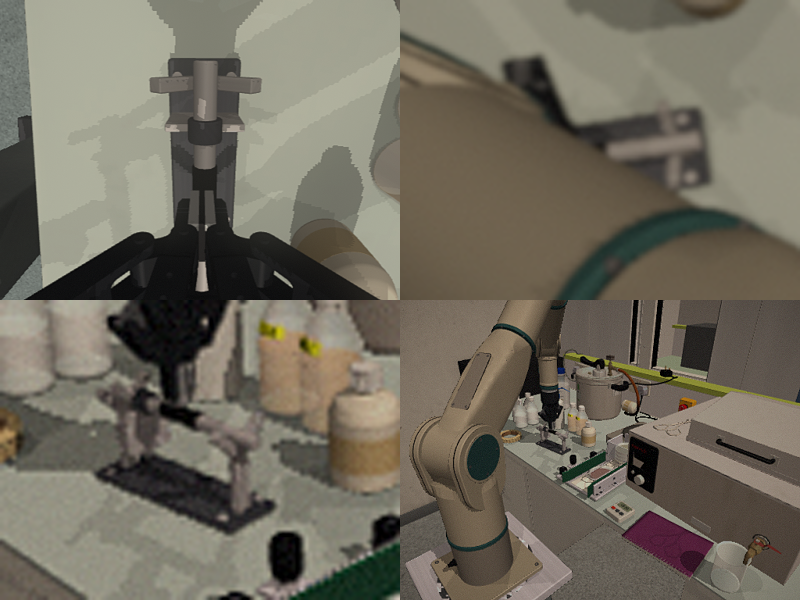

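The wrist view (upper left) shows the finger pads around or over the bar near (203,215), with the bar still in its notches. I check the heights there.

```bash
python3 - <<'E'
from h import *
f=np.load("w4.npz");im,d=f["im"],f["d"];P=dict(camera_matrix=f["K"],extrinsics=f["E"]);X=cloud("",d,P)
print(P["extrinsics"][:3,3].round(0))
for r in (200,225,245,255,265,275,290,310,340):
    print(r,[(c,X[r,c].round(0).tolist(),int(im[r,c].max())) for c in (235,245,252,258,261,264,270,278,290)])
s=read_state();print({k:s[k] for k in("width","gripper_force","force","torque")})
E
```

```text
[500. 487. 230.]
200 [(235, [496.0, 403.0, 6.0], 61), (245, [503.0, 404.0, 7.0], 58), (252, [505.0, 431.0, 79.0], 97), (258, [508.0, 433.0, 83.0], 114), (261, [509.0, 433.0, 82.0], 121), (264, [510.0, 433.0, 82.0], 124), (270, [513.0, 433.0, 80.0], 115), (278, [526.0, 407.0, 6.0], 56), (290, [534.0, 409.0, 7.0], 57)]
225 [(235, [498.0, 384.0, 7.0], 80), (245, [505.0, 385.0, 7.0], 71), (252, [507.0, 420.0, 82.0], 34), (258, [509.0, 421.0, 84.0], 34), (261, [511.0, 421.0, 83.0], 36), (264, [512.0, 421.0, 83.0], 35), (270, [515.0, 421.0, 82.0], 35), (278, [529.0, 388.0, 7.0], 71), (290, [538.0, 389.0, 6.0], 74)]
245 [(235, [500.0, 367.0, 6.0], 78), (245, [504.0, 415.0, 93.0], 81), (252, [507.0, 415.0, 94.0], 82), (258, [510.0, 415.0, 92.0], 31), (261, [512.0, 416.0, 93.0], 43), (264, [513.0, 416.0, 93.0], 81), (270, [516.0, 416.0, 92.0], 81), (278, [532.0, 372.0, 6.0], 79), (290, [541.0, 373.0, 6.0], 73)]
255 [(235, [500.0, 409.0, 95.0], 36), (245, [505.0, 415.0, 103.0], 81), (252, [508.0, 415.0, 103.0], 81), (258, [510.0, 415.0, 101.0], 30), (261, [511.0, 415.0, 102.0], 35), (264, [513
[... 1147 characters left out ...]
.0, 134.0], 20), (258, [512.0, 404.0, 124.0], 41), (261, [513.0, 404.0, 124.0], 41), (264, [513.0, 412.0, 133.0], 19), (270, [514.0, 417.0, 139.0], 24), (278, [517.0, 417.0, 139.0], 24), (290, [521.0, 417.0, 138.0], 26)]
340 [(235, [503.0, 420.0, 157.0], 19), (245, [506.0, 416.0, 153.0], 15), (252, [510.0, 399.0, 134.0], 17), (258, [520.0, 351.0, 82.0], 162), (261, [521.0, 352.0, 82.0], 184), (264, [515.0, 399.0, 133.0], 18), (270, [514.0, 414.0, 149.0], 15), (278, [515.0, 421.0, 157.0], 18), (290, [518.0, 422.0, 158.0], 20)]
{'width': 0.007123938075731365, 'gripper_force': 0.0, 'force': array([ 0.06960292, -0.60474418, -0.59500769]), 'torque': array([ 0.00435557,  0.00780108, -0.0720991 ])}
```

```bash
python3 - <<'E'
from h import *
for k,z0 in((2,347.9),(3,297.0),(4,57.3)):
    f=np.load(f"w{k}.npz");im,d=f["im"],f["d"];P=dict(camera_matrix=f["K"],extrinsics=f["E"]);X=cloud("",d,P)
    v,u=np.mgrid[:384,:512]
    m=(v>235)&(d>0)&(d<260)&(X[...,2]>z0-10)&(X[...,2]<z0+120)
    if k==4: m&=(abs(u-261)<40)&(X[...,2]>86)
    q=X[m];print(k,len(q),"lowest rel TCP",np.percentile(q[:,2]-z0,[0.5,2,5,20]).round(1))
    o=q[q[:,2]-z0<np.percentile(q[:,2]-z0,5)];print(o.mean(0).round(0))
f=np.load("w4.npz");X=cloud("",f["d"],dict(camera_matrix=f["K"],extrinsics=f["E"]))
for c in (247,253,268): print(c,[(r,*X[r,c].round(0).astype(int).tolist(),int(f["im"][r,c].max())) for r in range(226,250,2)])
E
```

```text
2 25894 lowest rel TCP [45.6 49.7 55.3 75.6]
[469.  68. 398.]
3 25878 lowest rel TCP [45.5 49.8 55.3 75.6]
[481. 306. 347.]
4 9567 lowest rel TCP [35.  38.2 42.6 60. ]
[511. 414.  96.]
247 [(226, 504, 416, 77, 35), (228, 505, 416, 78, 35), (230, 505, 415, 77, 34), (232, 505, 413, 77, 34), (234, 505, 412, 77, 33), (236, 505, 411, 77, 35), (238, 505, 410, 77, 34), (240, 506, 409, 77, 32), (242, 506, 408, 77, 32), (244, 505, 415, 92, 79), (246, 505, 415, 95, 81), (248, 505, 415, 96, 81)]
253 [(226, 507, 419, 82, 34), (228, 507, 418, 82, 35), (230, 508, 417, 81, 35), (232, 508, 416, 81, 34), (234, 508, 415, 82, 34), (236, 508, 414, 82, 33), (238, 508, 412, 81, 33), (240, 508, 412, 82, 31), (242, 508, 410, 81, 32), (244, 508, 415, 93, 80), (246, 508, 415, 94, 82), (248, 508, 415, 96, 81)]
268 [(226, 514, 420, 81, 36), (228, 514, 419, 82, 34), (230, 515, 419, 84, 36), (232, 515, 417, 82, 34), (234, 515, 416, 82, 34), (236, 515, 416, 83, 36), (238, 515, 414, 83, 34), (240, 515, 413, 83, 34), (242, 516, 412, 82, 32), (244, 515, 416, 92, 80), (246, 515, 416, 94, 80), (248, 515, 416, 96, 79)]
```

The wrist depth and the scene view agree: the shut fingertips are at z≈92, about 34 mm above the reported TCP, while x and y match. The bar is undisturbed. I'll open, go down another 34 mm and close again.

Request:
{"op": "arm_command", "data": {"deltas": [{"dx": 0.001, "dy": -0.001, "dz": 0, "yaw": 0, "jaw": 1}, {"dx": 0.001, "dy": -0.001, "dz": 0, "yaw": 0, "jaw": 1}, {"dx": 0.001, "dy": -0.001, "dz": 0, "yaw": 0, "jaw": 1}, {"dx": 0.001, "dy": -0.001, "dz": 0, "yaw": 0, "jaw": 1}, {"dx": 0.001, "dy": -0.001, "dz": 0, "yaw": 0, "jaw": 1}, {"dx": 0.001, "dy": -0.001, "dz": -0.012, "yaw": 0, "jaw": 1}, {"dx": 0.001, "dy": -0.001, "dz": -0.024, "yaw": 0, "jaw": 1}, {"dx": 0.001, "dy": -0.001, "dz": -0.034, "yaw": 0, "jaw": 1}, {"dx": 0.001, "dy": -0.001, "dz": -0.034, "yaw": 0, "jaw": 1}, {"dx": 0.001, "dy": -0.001, "dz": -0.034, "yaw": 0, "jaw": 0}, {"dx": 0.001, "dy": -0.001, "dz": -0.034, "yaw": 0, "jaw": 0}, {"dx": 0.001, "dy": -0.001, "dz": -0.034, "yaw": 0, "jaw": 0}, {"dx": 0.001, "dy": -0.001, "dz": -0.034, "yaw": 0, "jaw": 0}, {"dx": 0.001, "dy": -0.001, "dz": -0.034, "yaw": 0, "jaw": 0}, {"dx": 0.001, "dy": -0.001, "dz": -0.034, "yaw": 0, "jaw": 0}]}}

```text
clock: 6.5
eef_pos: [513.8, 403.7, 23.8]
tool_rot: [3.14, -0.001, 1.717]
force: [1.2, 0.9, 1.6]
width: 14.0
gripper_force: 58.4
```

Gripped: width 14, force 58 N. I'll lift it and carry it to above the gap.

Request:
{"op": "arm_command", "data": {"deltas": [{"dx": 0, "dy": 0, "dz": 0.02, "yaw": 0, "jaw": 0}, {"dx": 0, "dy": 0, "dz": 0.05, "yaw": 0, "jaw": 0}, {"dx": 0, "dy": 0, "dz": 0.085, "yaw": 0, "jaw": 0}, {"dx": 0, "dy": 0, "dz": 0.11, "yaw": 0, "jaw": 0}, {"dx": -0.002, "dy": -0.02, "dz": 0.12, "yaw": 0, "jaw": 0}, {"dx": -0.004, "dy": -0.05, "dz": 0.12, "yaw": -1, "jaw": 0}, {"dx": -0.006, "dy": -0.085, "dz": 0.12, "yaw": -2, "jaw": 0}, {"dx": -0.008, "dy": -0.12, "dz": 0.12, "yaw": -3, "jaw": 0}, {"dx": -0.01, "dy": -0.155, "dz": 0.12, "yaw": -4, "jaw": 0}, {"dx": -0.012, "dy": -0.19, "dz": 0.12, "yaw": -5, "jaw": 0}, {"dx": -0.015, "dy": -0.225, "dz": 0.12, "yaw": -5.8, "jaw": 0}, {"dx": -0.018, "dy": -0.26, "dz": 0.11, "yaw": -5.8, "jaw": 0}, {"dx": -0.02, "dy": -0.29, "dz": 0.1, "yaw": -5.8, "jaw": 0}, {"dx": -0.0215, "dy": -0.31, "dz": 0.08, "yaw": -5.8, "jaw": 0}, {"dx": -0.0215, "dy": -0.3155, "dz": 0.06, "yaw": -5.8, "jaw": 0}, {"dx": -0.0215, "dy": -0.3155, "dz": 0.06, "yaw": -5.8, "jaw": 0}, {"dx": -0.0215, "dy": -0.3155, "dz": 0.06, "yaw": -5.8, "jaw": 0}, {"dx": -0.0215, "dy": -0.3155, "dz": 0.06, "yaw": -5.8, "jaw": 0}]}}

```text
clock: 8.3
eef_pos: [492.0, 89.4, 84.2]
tool_rot: [3.14, -0.001, 1.618]
force: [-0.3, 1.2, -3.2]
width: 14.2
gripper_force: 58.7
```

```bash
python3 - <<'E'
from h import *
im,d,P=wrist(5)
cv2.imwrite("pics/w5b.png",cv2.resize(im,(800,600),interpolation=cv2.INTER_CUBIC)[...,::-1])
E
```

```text
8.3 [492.   89.4  84.2] [ 3.1400e+00 -1.2000e-03  1.6179e+00] [ 0.09  0.63 -0.48  2.03  0.51  0.59 -0.7 ] [-0.3  1.2 -3.2]
```

View pics/w5b.png

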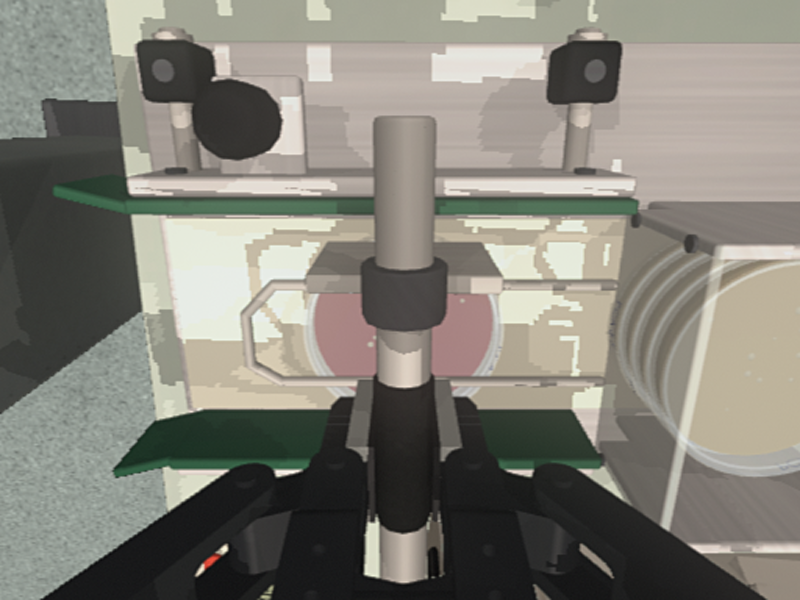

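The wrist view shows the blade face at (310–500, 243–293), the sliding guide's green edge along row 205, the fixed guide's inner face from row 410, and the dish rim around (403,325). I'll measure the blade against the gap.

```bash
python3 - <<'E'
from h import *
f=np.load("w5.npz");im,d=f["im"],f["d"];P=dict(camera_matrix=f["K"],extrinsics=f["E"]);X=cloud("",d,P)
for c in (220,300): print("blade col",c,[(r,*X[r,c].round(1).tolist()) for r in range(150,192,3)])
for c in (120,200,330,385): print("guide col",c,[(r,*X[r,c].round(1).tolist()) for r in range(116,142,2)])
for c in (130,340): print("fixed col",c,[(r,*X[r,c].round(1).tolist()) for r in range(256,302,4)])
I=im.astype(int);v,u=np.mgrid[:384,:512]
r=(I[...,0]-I[...,1]>30)&(v>170)&(v<250)&(u>190)&(u<325)
p=np.argwhere(r)[:,::-1];h=cv2.convexHull(p.astype(np.int32))[:,0]
# left/right extents
for zz in(22,30):
    w=plane("",p,zz,P);k=(w[:,0]<w[:,0].min()+1.5)|(w[:,0]>w[:,0].max()-1.5)
    (cx,cy),R=cv2.minEnclosingCircle(w[:,:2].astype(np.float32));print("agar",zz,w[:,0].min(),w[:,0].max(),"circ",cx,cy,R)
m=(abs(X[...,2]-86)<3)&(u>130)&(u<185)&(v>45)&(v<105);print("knob",X[m].mean(0),cv2.minEnclosingCircle(X[m][:,:2].astype(np.float32)))
E
```

```text
blade col 220 [(150, 462.7, 120.7, 14.1), (153, 462.8, 118.6, 14.7), (156, 471.3, 135.6, 97.0), (159, 472.0, 135.8, 103.8), (162, 472.6, 135.7, 109.0), (165, 473.2, 135.9, 115.1), (168, 473.6, 135.5, 118.6), (171, 474.3, 136.1, 125.6), (174, 474.6, 135.7, 128.5), (177, 475.0, 135.4, 131.9), (180, 474.8, 133.8, 130.4), (183, 475.0, 133.1, 132.1), (186, 475.0, 131.6, 131.3), (189, 464.6, 95.9, 29.7)]
blade col 300 [(150, 521.4, 123.5, 14.3), (153, 521.5, 121.3, 14.5), (156, 510.5, 136.9, 94.7), (159, 509.5, 137.3, 102.9), (162, 508.8, 137.3, 108.7), (165, 508.3, 137.0, 113.1), (168, 507.6, 137.1, 118.9), (171, 506.9, 137.2, 124.1), (174, 506.3, 137.4, 129.3), (177, 506.2, 136.5, 130.4), (180, 506.4, 135.2, 130.3), (183, 506.2, 134.6, 132.3), (186, 506.5, 132.9, 130.9), (189, 521.7, 98.6, 30.1)]
guide col 120 [(116, 407.5, 147.1, 54.4), (118, 407.3, 145.9, 54.0), (120, 406.9, 144.6, 53.3), (122, 407.2, 143.6, 54.4), (124, 407.6, 142.6, 55.7), (126, 406.5, 141.0, 53.2), (128, 408.5, 140.6, 58.2), (130, 408.7, 139.6, 59.1), (132, 408.0, 138.2, 57.6), (134, 408.4, 137.2, 58.8), (136, 407.4
[... 1433 characters left out ...]
4, 56.3), (296, 405.9, 24.6, 59.7), (300, 402.3, 15.1, 51.7)]
fixed col 340 [(256, 561.6, 37.6, 15.0), (260, 561.9, 34.2, 15.5), (264, 561.0, 33.1, 19.9), (268, 559.9, 32.5, 25.0), (272, 558.1, 33.4, 32.3), (276, 557.2, 32.5, 36.6), (280, 556.0, 32.3, 41.6), (284, 554.7, 32.4, 47.0), (288, 553.9, 31.7, 50.9), (292, 552.1, 33.2, 57.8), (296, 552.1, 30.8, 59.1), (300, 554.6, 22.7, 52.6)]
agar 22 450.3979103781921 534.8792987357666 circ 492.4566345214844 78.78748321533203 42.5106315612793
agar 30 451.67133559539474 533.2750977301105 circ 492.2973937988281 81.99565124511719 41.062625885009766
knob [434.50684994 170.49865458  85.16281781] ((433.1081237792969, 170.230224609375), 11.16977310180664)
```

Blade 131.4–136.4, dish edge about 126, guide face 139.3 (at x=490). It needs a 1 mm shift to the right, then it can go down.

Request:
{"op": "arm_command", "data": {"deltas": [{"dx": 0, "dy": -0.001, "dz": -0.01, "yaw": 0, "jaw": 0}, {"dx": 0, "dy": -0.001, "dz": -0.02, "yaw": 0, "jaw": 0}, {"dx": 0, "dy": -0.001, "dz": -0.03, "yaw": 0, "jaw": 0}, {"dx": 0, "dy": -0.001, "dz": -0.038, "yaw": 0, "jaw": 0}, {"dx": 0, "dy": -0.001, "dz": -0.046, "yaw": 0, "jaw": 0}, {"dx": 0, "dy": -0.001, "dz": -0.054, "yaw": 0, "jaw": 0}, {"dx": 0, "dy": -0.001, "dz": -0.06, "yaw": 0, "jaw": 0}, {"dx": 0, "dy": -0.001, "dz": -0.064, "yaw": 0, "jaw": 0}, {"dx": 0, "dy": -0.001, "dz": -0.066, "yaw": 0, "jaw": 0}, {"dx": 0, "dy": -0.001, "dz": -0.066, "yaw": 0, "jaw": 0}]}}

```text
clock: 9.35
eef_pos: [491.3, 87.0, 17.2]
tool_rot: [-3.141, -0.0, 1.616]
force: [-0.2, -0.8, -3.0]
width: 14.4
gripper_force: 58.7
```

Force unchanged, so it is only carrying the gauge's weight. I'll continue down in small steps.

Request:
{"op": "arm_command", "data": {"deltas": [{"dx": 0, "dy": 0, "dz": -0.001, "yaw": 0, "jaw": 0}, {"dx": 0, "dy": 0, "dz": -0.002, "yaw": 0, "jaw": 0}, {"dx": 0, "dy": 0, "dz": -0.003, "yaw": 0, "jaw": 0}, {"dx": 0, "dy": 0, "dz": -0.003, "yaw": 0, "jaw": 0}]}}

```text
clock: 9.75
eef_pos: [491.4, 87.0, 14.3]
tool_rot: [3.141, -0.0, 1.616]
force: [-0.8, -0.4, -2.7]
width: 14.2
gripper_force: 58.7
```

Request:
{"op": "arm_command", "data": {"deltas": [{"dx": 0, "dy": 0, "dz": -0.001, "yaw": 0, "jaw": 0}, {"dx": 0, "dy": 0, "dz": -0.0015, "yaw": 0, "jaw": 0}, {"dx": 0, "dy": 0, "dz": -0.0015, "yaw": 0, "jaw": 0}, {"dx": 0, "dy": 0, "dz": -0.0015, "yaw": 0, "jaw": 0}]}}

```text
clock: 10.15
eef_pos: [491.5, 86.9, 13.8]
tool_rot: [3.141, 0.001, 1.616]
force: [-2.5, -1.5, 9.6]
width: 14.4
gripper_force: 60.1
```

The bar now rests on the guides. Next: release, rise, and close the fingers above.

Request:
{"op": "arm_command", "data": {"deltas": [{"dx": 0, "dy": 0, "dz": 0.001, "yaw": 0, "jaw": 0}, {"dx": 0, "dy": 0, "dz": 0.001, "yaw": 0, "jaw": 0.6}, {"dx": 0, "dy": 0, "dz": 0.001, "yaw": 0, "jaw": 0.6}, {"dx": 0, "dy": 0, "dz": 0.001, "yaw": 0, "jaw": 0.6}, {"dx": 0, "dy": 0, "dz": 0.02, "yaw": 0, "jaw": 0.6}, {"dx": 0, "dy": 0, "dz": 0.05, "yaw": 0, "jaw": 0.6}, {"dx": 0, "dy": 0, "dz": 0.09, "yaw": 0, "jaw": 0.3}, {"dx": -0.01, "dy": 0.03, "dz": 0.11, "yaw": 0, "jaw": 0}, {"dx": -0.035, "dy": 0.07, "dz": 0.11, "yaw": 0, "jaw": 0}, {"dx": -0.058, "dy": 0.11, "dz": 0.11, "yaw": 0, "jaw": 0}, {"dx": -0.058, "dy": 0.12, "dz": 0.11, "yaw": 0, "jaw": 0}, {"dx": -0.058, "dy": 0.12, "dz": 0.11, "yaw": 0, "jaw": 0}]}}

```text
clock: 11.35
eef_pos: [433.0, 209.3, 123.1]
tool_rot: [3.141, -0.001, 1.621]
force: [-0.1, -1.3, 0.6]
width: -0.1
gripper_force: 0.0
```

```bash
python3 - <<'E'
from h import *
im,d,P=wrist(6);t,_=get_image("top");s,_=get_image("scene")
c=lambda a:cv2.resize(a,(400,300),interpolation=cv2.INTER_CUBIC)
cv2.imwrite("pics/m6.png",np.vstack([np.hstack([c(im),c(t[150:270,230:390])]),np.hstack([c(s[170:275,190:330]),c(s)])])[...,::-1])
E
```

```text
11.35 [433.  209.3 123.1] [ 3.1408e+00 -1.3000e-03  1.6209e+00] [-0.14  0.55 -0.53  2.05  0.45  0.65 -0.92] [-0.1 -1.3  0.6]
```

View pics/m6.png

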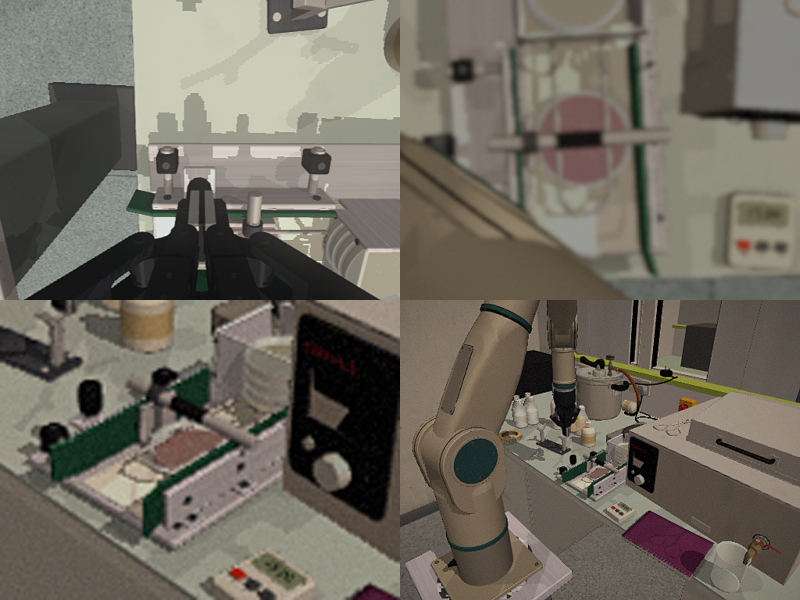

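The gauge lies across both guides with its blade in the gap, and the dish is in place. I'll lower the shut fingers outside the knob.

Request:
{"op": "arm_command", "data": {"deltas": [{"dx": 0.001, "dy": 0, "dz": -0.03, "yaw": 0, "jaw": 0}, {"dx": 0.001, "dy": 0, "dz": -0.07, "yaw": 0, "jaw": 0}, {"dx": 0.001, "dy": 0, "dz": -0.1, "yaw": 0, "jaw": 0}, {"dx": 0.001, "dy": 0, "dz": -0.103, "yaw": 0, "jaw": 0}, {"dx": 0.001, "dy": -0.003, "dz": -0.103, "yaw": 0, "jaw": 0}, {"dx": 0.001, "dy": -0.006, "dz": -0.103, "yaw": 0, "jaw": 0}, {"dx": 0.001, "dy": -0.009, "dz": -0.103, "yaw": 0, "jaw": 0}, {"dx": 0.001, "dy": -0.012, "dz": -0.103, "yaw": 0, "jaw": 0}, {"dx": 0.001, "dy": -0.012, "dz": -0.103, "yaw": 0, "jaw": 0}]}}

```text
clock: 12.4
eef_pos: [435.0, 194.5, 20.6]
tool_rot: [3.14, -0.0, 1.615]
force: [-0.0, 0.7, -0.8]
width: -0.2
gripper_force: 0.0
```

Request:
{"op": "arm_command", "data": {"deltas": [{"dx": 0, "dy": -0.001, "dz": 0, "yaw": 0, "jaw": 0}, {"dx": 0, "dy": -0.002, "dz": 0, "yaw": 0, "jaw": 0}, {"dx": 0, "dy": -0.003, "dz": 0, "yaw": 0, "jaw": 0}, {"dx": 0, "dy": -0.004, "dz": 0, "yaw": 0, "jaw": 0}, {"dx": 0, "dy": -0.005, "dz": 0, "yaw": 0, "jaw": 0}, {"dx": 0, "dy": -0.005, "dz": 0, "yaw": 0, "jaw": 0}]}}

```text
clock: 13.0
eef_pos: [434.8, 193.2, 20.3]
tool_rot: [3.14, -0.005, 1.618]
force: [-0.1, 5.4, 3.8]
width: 0.1
gripper_force: 3.2
```

In contact at y≈193 with 5 N, and the arm is compliant. I'll keep pushing.

Request:
{"op": "arm_command", "data": {"deltas": [{"dx": 0, "dy": -0.001, "dz": 0, "yaw": 0, "jaw": 0}, {"dx": 0, "dy": -0.002, "dz": 0, "yaw": 0, "jaw": 0}, {"dx": 0, "dy": -0.003, "dz": 0, "yaw": 0, "jaw": 0}, {"dx": 0, "dy": -0.004, "dz": 0, "yaw": 0, "jaw": 0}, {"dx": 0, "dy": -0.004, "dz": 0, "yaw": 0, "jaw": 0}, {"dx": 0, "dy": -0.004, "dz": 0, "yaw": 0, "jaw": 0}]}}

```text
clock: 13.6
eef_pos: [435.0, 189.5, 20.3]
tool_rot: [3.139, -0.005, 1.619]
force: [-1.1, 6.2, 2.2]
width: -0.2
gripper_force: 3.3
```

Request:
{"op": "arm_command", "data": {"deltas": [{"dx": 0, "dy": -0.001, "dz": 0, "yaw": 0, "jaw": 0}, {"dx": 0, "dy": -0.002, "dz": 0, "yaw": 0, "jaw": 0}, {"dx": 0, "dy": -0.003, "dz": 0, "yaw": 0, "jaw": 0}, {"dx": 0, "dy": -0.003, "dz": 0, "yaw": 0, "jaw": 0}, {"dx": 0, "dy": -0.003, "dz": 0, "yaw": 0, "jaw": 0}]}}

```text
clock: 14.1
eef_pos: [435.1, 186.5, 20.3]
tool_rot: [3.139, -0.005, 1.619]
force: [-0.2, 7.1, 2.3]
width: -0.1
gripper_force: 3.3
```

Request:
{"op": "arm_command", "data": {"deltas": [{"dx": 0, "dy": -0.001, "dz": 0, "yaw": 0, "jaw": 0}, {"dx": 0, "dy": -0.002, "dz": 0, "yaw": 0, "jaw": 0}, {"dx": 0, "dy": -0.002, "dz": 0, "yaw": 0, "jaw": 0}, {"dx": 0, "dy": -0.002, "dz": 0, "yaw": 0, "jaw": 0}]}}

```text
clock: 14.5
eef_pos: [435.3, 184.6, 20.3]
tool_rot: [3.139, -0.005, 1.619]
force: [-0.1, 7.3, 2.2]
width: -0.3
gripper_force: 3.4
```

Request:
{"op": "arm_command", "data": {"deltas": [{"dx": 0, "dy": -0.001, "dz": 0, "yaw": 0, "jaw": 0}, {"dx": 0, "dy": -0.002, "dz": 0, "yaw": 0, "jaw": 0}, {"dx": 0, "dy": -0.002, "dz": 0, "yaw": 0, "jaw": 0}, {"dx": 0, "dy": -0.002, "dz": 0, "yaw": 0, "jaw": 0}]}}

```text
clock: 14.9
eef_pos: [435.3, 184.4, 20.4]
tool_rot: [3.138, -0.008, 1.62]
force: [-0.9, 9.6, 1.0]
width: 0.1
gripper_force: 4.9
```

It stops at y=184.4 as predicted and the force is rising. A little more push will confirm the nip.

Request:
{"op": "arm_command", "data": {"deltas": [{"dx": 0, "dy": -0.001, "dz": 0, "yaw": 0, "jaw": 0}, {"dx": 0, "dy": -0.002, "dz": 0, "yaw": 0, "jaw": 0}, {"dx": 0, "dy": -0.002, "dz": 0, "yaw": 0, "jaw": 0}, {"dx": 0, "dy": -0.002, "dz": 0, "yaw": 0, "jaw": 0}]}}

```text
clock: 15.3
eef_pos: [435.3, 184.4, 20.4]
tool_rot: [3.137, -0.011, 1.621]
force: [-1.3, 12.1, 0.4]
width: 0.1
gripper_force: 6.6
```

```bash
python3 - <<'E'
from h import *
im,d,P=wrist(7);X=cloud("",d,P)
v,u=np.mgrid[:384,:512]
# inner faces at x~455 and ~530: print sliding guide/fixed profiles
for c in (205,330,350): print(c,[(r,*X[r,c].round(1).tolist()) for r in range(240,330,5)])
E
```

```text
15.3 [435.3 184.4  20.4] [ 3.1374 -0.0111  1.6212] [-0.21  0.71 -0.35  2.14  0.64  0.38 -1.03] [-1.3 12.1  0.4]
205 [(240, 407.7, 186.5, 37.0), (245, 407.9, 184.4, 38.5), (250, 407.8, 181.2, 37.9), (255, 407.7, 177.8, 37.1), (260, 404.2, 160.8, 13.1), (265, 404.1, 157.1, 12.6), (270, 404.1, 153.4, 12.3), (275, 404.1, 150.0, 12.6), (280, 404.1, 146.2, 12.2), (285, 404.1, 142.5, 12.1), (290, 404.2, 139.4, 13.0), (295, 404.9, 138.9, 17.4), (300, 405.6, 139.0, 22.5), (305, 415.9, 189.5, 93.3), (310, 416.1, 188.8, 95.2), (315, 416.7, 189.6, 98.8), (320, 416.9, 188.9, 100.4), (325, 418.9, 198.8, 114.5)]
330 [(240, 479.0, 177.6, 12.4), (245, 479.5, 174.0, 11.9), (250, 480.0, 170.5, 11.6), (255, 480.2, 167.4, 12.3), (260, 480.5, 164.2, 12.6), (265, 480.8, 160.9, 13.0), (270, 481.2, 157.4, 12.9), (275, 481.8, 153.6, 12.5), (280, 482.2, 150.0, 12.4), (285, 482.6, 146.4, 12.4), (290, 483.1, 142.6, 12.2), (295, 482.2, 142.2, 16.9), (300, 458.9, 196.7, 97.6), (305, 458.6, 196.0, 99.4), (310, 457.9, 196.4, 102.5), (315, 457.4, 196.2, 104.7), (320, 457.0, 196.0, 106.9), (325, 457.3, 193.8, 106.5)]
350 [(240, 490.8, 178.4, 12.9), (245, 491.2, 175.1, 13.0), (250, 491.8, 171.5, 12.5), (255, 492.3, 168.1, 12.4), (260, 492.8, 164.7, 12.4), (265, 493.3, 161.1, 12.3), (270, 493.6, 157.9, 12.8), (275, 494.3, 154.1, 12.3), (280, 494.5, 150.9, 12.9), (285, 495.5, 146.5, 11.7), (290, 495.8, 143.2, 12.3), (295, 494.4, 143.2, 17.6), (300, 492.8, 143.6, 23.1), (305, 464.7, 197.5, 100.9), (310, 464.3, 197.0, 102.8), (315, 463.5, 197.1, 105.5), (320, 463.3, 196.2, 106.7), (325, 462.5, 196.7, 109.6)]
```

Measured from its outer face, the guide now leaves a lane of about 99.5 mm, against a target of 99.4. I'll back off, rise and go over the gauge.

Request:
{"op": "arm_command", "data": {"deltas": [{"dx": 0, "dy": 0.01, "dz": 0, "yaw": 0, "jaw": 0}, {"dx": 0, "dy": 0.025, "dz": 0, "yaw": 0, "jaw": 0}, {"dx": 0, "dy": 0.03, "dz": 0, "yaw": 0, "jaw": 0}, {"dx": 0, "dy": 0.03, "dz": 0.04, "yaw": 0, "jaw": 0}, {"dx": 0, "dy": 0.03, "dz": 0.08, "yaw": 0, "jaw": 0}, {"dx": 0.01, "dy": 0.01, "dz": 0.11, "yaw": 0, "jaw": 0.6}, {"dx": 0.03, "dy": -0.03, "dz": 0.11, "yaw": 0, "jaw": 0.6}, {"dx": 0.05, "dy": -0.07, "dz": 0.11, "yaw": 0, "jaw": 0.6}, {"dx": 0.0572, "dy": -0.0955, "dz": 0.1, "yaw": 0, "jaw": 0.6}, {"dx": 0.0572, "dy": -0.0955, "dz": 0.1, "yaw": 0, "jaw": 0.6}, {"dx": 0.0572, "dy": -0.0955, "dz": 0.1, "yaw": 0, "jaw": 0.6}]}}

```text
clock: 16.45
eef_pos: [491.0, 80.9, 119.4]
tool_rot: [-3.14, 0.0, 1.615]
force: [0.3, 0.5, -0.0]
width: 50.7
gripper_force: 0.0
```

```bash
python3 - <<'E'
from h import *
im,d,P=wrist(8);X=cloud("",d,P)
cv2.imwrite("pics/w8.png",im[...,::-1])
z=X[...,2];v,u=np.mgrid[:384,:512]
m=(z>66)&(z<80)&(abs(u-258)<35)&(v>80);q=X[m]
vx,vy,x0,y0=cv2.fitLine(q[:,:2].astype(np.float32),cv2.DIST_HUBER,0,.1,.01).ravel()
print("bar x@80",x0+vx/vy*(80-y0),"yaw",np.degrees(np.arctan(-vx/vy)),q[:,1].min(),q[:,1].max())
for c in (200,330): print("guide",c,[(r,*X[r,c].round(1).tolist()) for r in range(110,190,6)])
print([(r,X[r,258].round(0).tolist(),int(im[r,258].max())) for r in range(150,300,6)])
E
```

```text
16.45 [491.   80.9 119.4] [-3.1401e+00  2.0000e-04  1.6147e+00] [ 0.15  0.58 -0.55  2.01  0.47  0.68 -0.65] [ 0.3  0.5 -0. ]
bar x@80 492.83017 yaw 3.7483027 -74.68671239102602 162.04139361823607
guide 200 [(110, 447.9, 140.6, 52.8), (116, 448.3, 136.8, 55.4), (122, 448.4, 132.8, 56.1), (128, 448.8, 129.0, 58.8), (134, 441.2, 117.2, 13.9), (140, 441.2, 112.3, 14.1), (146, 441.2, 107.2, 14.1), (152, 441.1, 102.2, 14.5), (158, 444.7, 102.2, 35.9), (164, 441.0, 91.8, 14.4), (170, 441.0, 86.6, 14.8), (176, 441.1, 81.6, 16.0), (182, 440.8, 75.7, 14.5), (188, 440.7, 70.1, 14.1)]
guide 330 [(110, 538.0, 144.7, 54.6), (116, 538.4, 140.7, 54.9), (122, 538.5, 136.8, 56.5), (128, 538.8, 132.8, 57.3), (134, 549.0, 121.8, 13.2), (140, 549.0, 117.3, 15.8), (146, 550.0, 111.9, 13.9), (152, 550.2, 107.1, 15.3), (158, 546.0, 106.8, 36.3), (164, 551.5, 96.7, 14.6), (170, 552.0, 91.6, 15.2), (176, 552.5, 86.4, 15.8), (182, 553.2, 80.8, 15.2), (188, 554.4, 74.7, 12.9)]
[(150, [489.0, 118.0, 72.0], 179), (156, [490.0, 114.0, 72.0], 204), (162, [490.0, 110.0, 71.0], 205), (168, [490.0, 106.0, 72.0], 204), (174, [490.0, 102.0, 73.0], 63), (180, [490.0, 98.0, 74.0], 65), (186, [490.0, 93.0, 73.0], 64), (192, [491.0, 89.0, 74.0], 64), (198, [491.0, 85.0, 73.0], 64), (204, [491.0, 80.0, 73.0], 63), (210, [491.0, 76.0, 73.0], 62), (216, [491.0, 71.0, 74.0], 61), (222, [492.0, 67.0, 74.0], 62), (228, [492.0, 61.0, 72.0], 59), (234, [492.0, 56.0, 72.0], 206), (240, [492.0, 51.0, 71.0], 207), (246, [492.0, 47.0, 72.0], 209), (252, [493.0, 42.0, 72.0], 208), (258, [493.0, 37.0, 72.0], 209), (264, [493.0, 31.0, 71.0], 210), (270, [493.0, 27.0, 72.0], 211), (276, [494.0, 21.0, 72.0], 211), (282, [494.0, 16.0, 72.0], 213), (288, [494.0, 10.0, 72.0], 215), (294, [494.0, 6.0, 73.0], 216)]
```

View pics/w8.png

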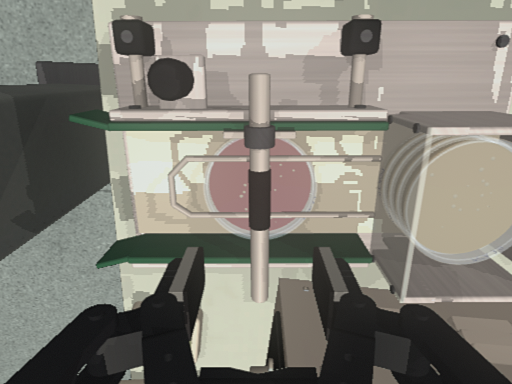

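The gauge sits nipped with its grip at (260,200), right under the tool. The guide edge lies along row 130, and the dish is against the blade. I'll descend and grip.

Request:
{"op": "arm_command", "data": {"deltas": [{"dx": 0.0005, "dy": 0.0005, "dz": -0.035, "yaw": 0, "jaw": 0.6}, {"dx": 0.0005, "dy": 0.0005, "dz": -0.07, "yaw": 0, "jaw": 0.6}, {"dx": 0.0005, "dy": 0.0005, "dz": -0.095, "yaw": 0, "jaw": 0.6}, {"dx": 0.0005, "dy": 0.0005, "dz": -0.105, "yaw": 0, "jaw": 0.6}, {"dx": 0.0005, "dy": 0.0005, "dz": -0.105, "yaw": 0, "jaw": 0.6}, {"dx": 0.0005, "dy": 0.0005, "dz": -0.105, "yaw": 0, "jaw": 0}, {"dx": 0.0005, "dy": 0.0005, "dz": -0.105, "yaw": 0, "jaw": 0}, {"dx": 0.0005, "dy": 0.0005, "dz": -0.105, "yaw": 0, "jaw": 0}, {"dx": 0.0005, "dy": 0.0005, "dz": -0.105, "yaw": 0, "jaw": 0}, {"dx": 0.0005, "dy": 0.0005, "dz": -0.105, "yaw": 0, "jaw": 0}]}}

```text
clock: 17.5
eef_pos: [492.9, 82.3, 16.1]
tool_rot: [3.139, -0.001, 1.617]
force: [-1.7, -0.2, 6.9]
width: 14.4
gripper_force: 58.4
```

Request:
{"op": "arm_command", "data": {"deltas": [{"dx": 0, "dy": 0, "dz": 0.003, "yaw": 0, "jaw": 0}, {"dx": 0, "dy": 0, "dz": 0.006, "yaw": 0, "jaw": 0}, {"dx": 0, "dy": 0, "dz": 0.009, "yaw": 0, "jaw": 0}, {"dx": 0, "dy": 0, "dz": 0.012, "yaw": 0, "jaw": 0}, {"dx": 0, "dy": 0, "dz": 0.016, "yaw": 0, "jaw": 0}, {"dx": 0, "dy": 0, "dz": 0.02, "yaw": 0, "jaw": 0}, {"dx": 0, "dy": 0, "dz": 0.026, "yaw": 0, "jaw": 0}, {"dx": 0, "dy": 0, "dz": 0.034, "yaw": 0, "jaw": 0}, {"dx": 0, "dy": 0, "dz": 0.042, "yaw": 0, "jaw": 0}, {"dx": 0, "dy": 0, "dz": 0.05, "yaw": 0, "jaw": 0}, {"dx": 0, "dy": 0, "dz": 0.06, "yaw": 0, "jaw": 0}, {"dx": 0, "dy": 0, "dz": 0.075, "yaw": 0, "jaw": 0}, {"dx": 0, "dy": 0, "dz": 0.075, "yaw": 0, "jaw": 0}]}}

```text
clock: 18.8
eef_pos: [493.5, 82.4, 91.7]
tool_rot: [3.138, -0.001, 1.616]
force: [0.5, -0.5, -2.7]
width: 14.0
gripper_force: 59.4
```

```bash
python3 - <<'E'
from h import *
im,d,P=wrist(9);X=cloud("",d,P)
for c in (200,330): print("guide",c,[(r,*X[r,c].round(1).tolist()) for r in range(112,150,3)])
for c in (130,340): print("fixed",c,[(r,*X[r,c].round(1).tolist()) for r in range(248,296,6)])
I=im.astype(int);v,u=np.mgrid[:384,:512]
r=(I[...,0]-I[...,1]>30)&(v>160)&(v<250)&(u>190)&(u<325)
for zz in(22,30):
    w=plane("",np.argwhere(r)[:,::-1],zz,P);print("agar",zz,cv2.minEnclosingCircle(w[:,:2].astype(np.float32)),np.median(X[r][:,2]))
for c in (220,300): print("blade",c,[(r,*X[r,c].round(1).tolist()) for r in range(150,192,4)])
E
```

```text
18.8 [493.5  82.4  91.7] [ 3.1379e+00 -8.0000e-04  1.6161e+00] [ 0.12  0.63 -0.51  2.03  0.52  0.61 -0.7 ] [ 0.5 -0.5 -2.7]
guide 200 [(112, 451.4, 141.4, 30.2), (115, 454.4, 141.5, 49.1), (118, 455.2, 140.2, 53.7), (121, 455.3, 138.5, 54.6), (124, 455.2, 136.6, 54.1), (127, 455.1, 134.7, 53.9), (130, 455.6, 133.4, 57.2), (133, 455.9, 131.8, 59.1), (136, 455.7, 129.8, 57.9), (139, 455.7, 127.9, 57.7), (142, 448.6, 117.6, 14.2), (145, 448.6, 115.3, 14.0), (148, 448.6, 113.1, 14.4)]
guide 330 [(112, 539.8, 145.4, 31.7), (115, 536.1, 145.2, 49.8), (118, 535.3, 143.9, 54.4), (121, 489.0, 166.0, 264.4), (124, 535.8, 140.2, 54.0), (127, 535.9, 138.4, 54.3), (130, 535.4, 136.9, 57.3), (133, 535.4, 135.3, 58.3), (136, 535.4, 133.6, 59.5), (139, 536.0, 131.5, 57.7), (142, 546.1, 121.9, 14.2), (145, 546.2, 119.8, 14.9), (148, 546.6, 117.4, 14.4)]
fixed 130 [(248, 389.6, 26.3, 15.2), (254, 392.4, 25.3, 23.3), (260, 395.4, 25.0, 31.9), (266, 398.6, 25.3, 40.9), (272, 402.2, 26.4, 50.8), (278, 404.1, 25.0, 56.2), (284, 404.4, 21.3, 58.1), (290, 379.3, -27.5, -2.0)]
fixed 340 [(248, 564.4, 33.9, 1
[... 290 characters left out ...]
297119140625, 80.42369079589844), 41.080604553222656) 29.7020218962154
blade 220 [(150, 465.2, 115.4, 29.2), (154, 472.2, 128.4, 98.8), (158, 473.2, 128.4, 107.6), (162, 473.9, 128.3, 114.8), (166, 474.6, 128.1, 121.3), (170, 475.4, 128.6, 129.5), (174, 476.0, 128.5, 135.4), (178, 476.2, 127.5, 137.3), (182, 476.2, 125.7, 137.0), (186, 476.2, 124.1, 137.2), (190, 465.5, 85.6, 29.7)]
blade 300 [(150, 524.0, 115.0, 14.8), (154, 512.4, 130.2, 98.9), (158, 511.4, 130.0, 107.0), (162, 489.0, 166.0, 264.4), (166, 509.4, 130.2, 123.3), (170, 508.8, 129.8, 128.8), (174, 508.0, 129.8, 134.8), (178, 508.1, 128.2, 135.2), (182, 508.1, 126.9, 136.2), (186, 508.1, 125.5, 137.2), (190, 524.6, 87.9, 29.0)]
```

The gauge is out. The lane measures 99.5 mm and the dish stayed put. I'll carry the gauge back to above the rest.

Request:
{"op": "arm_command", "data": {"deltas": [{"dx": 0, "dy": 0, "dz": 0.03, "yaw": 0, "jaw": 0}, {"dx": 0, "dy": 0.02, "dz": 0.06, "yaw": 0, "jaw": 0}, {"dx": 0.002, "dy": 0.05, "dz": 0.06, "yaw": 1, "jaw": 0}, {"dx": 0.005, "dy": 0.085, "dz": 0.06, "yaw": 2, "jaw": 0}, {"dx": 0.008, "dy": 0.12, "dz": 0.06, "yaw": 3, "jaw": 0}, {"dx": 0.01, "dy": 0.155, "dz": 0.06, "yaw": 4, "jaw": 0}, {"dx": 0.013, "dy": 0.19, "dz": 0.06, "yaw": 5, "jaw": 0}, {"dx": 0.016, "dy": 0.225, "dz": 0.06, "yaw": 5.8, "jaw": 0}, {"dx": 0.018, "dy": 0.26, "dz": 0.06, "yaw": 5.8, "jaw": 0}, {"dx": 0.02, "dy": 0.295, "dz": 0.06, "yaw": 5.8, "jaw": 0}, {"dx": 0.021, "dy": 0.318, "dz": 0.06, "yaw": 5.8, "jaw": 0}, {"dx": 0.021, "dy": 0.3255, "dz": 0.04, "yaw": 5.8, "jaw": 0}, {"dx": 0.021, "dy": 0.3255, "dz": 0.01, "yaw": 5.8, "jaw": 0}, {"dx": 0.021, "dy": 0.3255, "dz": -0.02, "yaw": 5.8, "jaw": 0}, {"dx": 0.021, "dy": 0.3255, "dz": -0.035, "yaw": 5.8, "jaw": 0}, {"dx": 0.021, "dy": 0.3255, "dz": -0.035, "yaw": 5.8, "jaw": 0}, {"dx": 0.021, "dy": 0.3255, "dz": -0.035, "yaw": 5.8, "jaw": 0}]}}

```text
clock: 20.55
eef_pos: [513.3, 407.1, 54.8]
tool_rot: [-3.141, 0.0, 1.717]
force: [0.0, 0.6, -2.3]
width: 13.9
gripper_force: 59.4
```

On position. I'll lower it into the notches.

Request:
{"op": "arm_command", "data": {"deltas": [{"dx": 0, "dy": 0, "dz": -0.008, "yaw": 0, "jaw": 0}, {"dx": 0, "dy": 0, "dz": -0.015, "yaw": 0, "jaw": 0}, {"dx": 0, "dy": 0, "dz": -0.021, "yaw": 0, "jaw": 0}, {"dx": 0, "dy": 0, "dz": -0.025, "yaw": 0, "jaw": 0}, {"dx": 0, "dy": 0, "dz": -0.027, "yaw": 0, "jaw": 0}, {"dx": 0, "dy": 0, "dz": -0.029, "yaw": 0, "jaw": 0}, {"dx": 0, "dy": 0, "dz": -0.029, "yaw": 0, "jaw": 0}]}}

```text
clock: 21.25
eef_pos: [513.2, 407.6, 26.2]
tool_rot: [3.141, -0.0, 1.717]
force: [-0.0, -1.4, -0.6]
width: 13.8
gripper_force: 59.8
```

Request:
{"op": "arm_command", "data": {"deltas": [{"dx": 0, "dy": 0, "dz": -0.001, "yaw": 0, "jaw": 0}, {"dx": 0, "dy": 0, "dz": -0.002, "yaw": 0, "jaw": 0}, {"dx": 0, "dy": 0, "dz": -0.002, "yaw": 0, "jaw": 0}, {"dx": 0, "dy": 0, "dz": -0.002, "yaw": 0, "jaw": 0}]}}

```text
clock: 21.65
eef_pos: [513.3, 407.6, 26.0]
tool_rot: [3.14, 0.0, 1.717]
force: [-2.5, -3.5, 10.7]
width: 14.0
gripper_force: 61.1
```

Seated: the measured height stopped at 26.0 and the force is now upward. I'll release and retreat upward.

Request:
{"op": "arm_command", "data": {"deltas": [{"dx": 0, "dy": 0, "dz": 0.001, "yaw": 0, "jaw": 0}, {"dx": 0, "dy": 0, "dz": 0.001, "yaw": 0, "jaw": 0.3}, {"dx": 0, "dy": 0, "dz": 0.001, "yaw": 0, "jaw": 0.7}, {"dx": 0, "dy": 0, "dz": 0.001, "yaw": 0, "jaw": 0.7}, {"dx": 0, "dy": 0, "dz": 0.001, "yaw": 0, "jaw": 0.7}, {"dx": 0, "dy": 0, "dz": 0.03, "yaw": 0, "jaw": 0.7}, {"dx": 0, "dy": 0, "dz": 0.07, "yaw": 0, "jaw": 0.7}, {"dx": 0, "dy": 0, "dz": 0.12, "yaw": 0, "jaw": 0.7}, {"dx": 0, "dy": -0.03, "dz": 0.16, "yaw": 0, "jaw": 0.7}, {"dx": 0, "dy": -0.06, "dz": 0.2, "yaw": 0, "jaw": 0.7}, {"dx": 0, "dy": -0.1, "dz": 0.24, "yaw": 0, "jaw": 0.7}, {"dx": 0, "dy": -0.1, "dz": 0.24, "yaw": 0, "jaw": 0.7}, {"dx": 0, "dy": -0.1, "dz": 0.24, "yaw": 0, "jaw": 0.7}]}}

```text
clock: 22.95
eef_pos: [514.0, 306.7, 264.9]
tool_rot: [3.139, -0.0, 1.715]
force: [0.7, 0.2, -0.1]
width: 59.7
gripper_force: 0.0
```

```bash
python3 - <<'E'
from h import *
im,d,P=wrist(10);X=cloud("",d,P);z=X[...,2];v,u=np.mgrid[:384,:512]
cv2.imwrite("pics/w10.png",im[...,::-1])
m=(z>76)&(z<92)&(v<170)&(abs(X[...,0]-(513.8-(X[...,1]-402)*.148))<12);q=X[m]
vx,vy,x0,y0=cv2.fitLine(q[:,:2].astype(np.float32),cv2.DIST_HUBER,0,.1,.01).ravel()
print("bar x@402",x0+vx/vy*(402-y0),"yaw",np.degrees(np.arctan(-vx/vy)),"y",np.percentile(q[:,1],[1,99]),"ztop",np.percentile(q[:,2],[50,95]))
E
```

```text
22.95 [514.  306.7 264.9] [ 3.1391e+00 -5.0000e-04  1.7151e+00] [-0.19  0.55 -0.64  1.57  0.36  1.13 -0.77] [ 0.7  0.2 -0.1]
bar x@402 514.2286 yaw 8.505617 y [325.12577081 457.68826931] ztop [81.46410235 84.81882663]
```

View pics/w10.png

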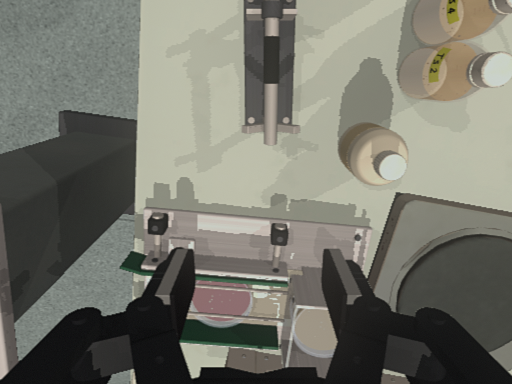

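The bar lies in both notches along column 271, at the same height and yaw as at the start. The dish is at (222,302), the guide is closed and the flask at (375,155) is untouched, so I hand in.

```bash
python3 -c "
from cell import *
print(finish_job())"
```

```text
the job is handed in; nothing more can be done
None
```

The job is handed in, with no verdict shown: the guide was closed until it nipped the blade (lane measured at 99.5 mm, target 99.4), the dish stayed in the lane, the gauge is back in both notches, I saw no sign of the timer or flask being moved, and the clock read 23 s of 53.

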